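# Sort the glaze-dipping forceps: ratcheted shut or open

## Task

Get the sorting tray ready: take the stray clay peg out of it and set it down on the bench, then unlock the divider by raising its lever, slide it to the brass line on the tray's near wall and press the lever fully down to lock it there. Clear every pair of forceps from the bench into the tray, lying flat: those ratcheted shut (clean) in the left bay, those standing open (still to be washed) in the right bay. Leave each pair shut or open as you found it, and leave the other things alone.

Things in the scene. Friction and masses are not known exactly. Their poses are not given: they have to be found in the camera images.
- sorting_tray: Open wooden tray fixed to the table. Origin: centre of its underside; x to its far wall, which carries the rail, y along its length (left), z up. Inside 176 (x) by 400 mm (y); floor 6 mm above the table; walls 6 mm thick, to 34 mm above the table (far wall 22 mm thick, with a steel rail, top at 44 mm). The divider parts it into a left bay (+y) and a right bay (-y).
- divider (a joint): Slide of the divider, 0 to 0.24 m, towards the tray's +y; plate middle at tray y = joint - 0.125 m. An upright aluminium plate across the tray, 6 mm thick (y), top 41.5 mm above the table, on a saddle on the far rail. Lever up: slides with 1 to 3 N, by the plate's top edge or by the knob pushed sideways; lever down: a cam grips the rail and holds some 15 N.
- divider_lever (a joint): Angle of the divider's cam lever, rad: 0 = down, lying over the plate towards the tray's -x (locked); 1.6 = standing just past upright (unlocked; the cam is off the rail from 0.6 up). Turns about an axis along the tray's y through lever_pivot, knob upwards, with a few newtons at the knob; stays where it is left.
- lever_pivot (a point): Pivot of the cam lever, above the rail, 98 mm to the tray's +x of the tray's middle, 57 mm above the table; travels with the divider.
- lever_knob (a point): Middle of the black barrel knob at the lever's end, 24 mm long along the lever, 14 mm in diameter; 80 mm from lever_pivot along the lever and 8 mm above that line. Locked, it is 65 mm above the table, 16 mm clear of the plate. It can be pinched from above across the tray's y at any lever angle and swings between the pads.
- divider_end (a point): Top corner of the divider plate at its near end (the tray's -x end), in the middle of the plate's thickness.
- mark (a point): The brass line, 4 mm wide, let into the top and outer face of the tray's near wall; this point: the top inner edge of that wall. The divider is on the line when divider_end has the same tray y as this point (tray y = 0, divider joint = 0.125).
- clay_peg: Brown clay block, 26 (x) by 58 (y) by 27 mm high, loose, left lying in the tray's left part, in the divider's way. Origin: centre of its underside; pinch it from above across its 26 mm. There is bare bench on the robot's side of the tray and between tray and forceps.
- forceps_1: Steel ratchet forceps lying flat, 152 mm long, 12 mm thick; may be absent. Origin: pivot, underside. x: along the fixed half, jaw tip 50 mm ahead, ring centres 86 mm behind (rings 25 mm across; 51 mm wide over both when shut). At the pivot a solid block 28 (x) by 20 (y) by 12 mm: gripped there across y the hinge stays put; pinching an open one across shanks or rings shuts it.
- jaw_1 (a joint): Hinge of forceps_1, rad: opening of its second half about the body's +z (second ring to -y, its jaw to +y; the middle line of open forceps lies half this angle counter-clockwise of x). Under 0.05 = ratcheted shut; 0.32 to 0.42 = open (some 85 mm wide over the rings). Stays as left.
- forceps_2: Ratchet forceps of the same make, size and frame as forceps_1; may be absent.
- jaw_2 (a joint): Hinge of forceps_2, as jaw_1: near 0 shut, 0.32 to 0.42 open.
- forceps_3: Ratchet forceps of the same make, size and frame as forceps_1; may be absent.
- jaw_3 (a joint): Hinge of forceps_3, as jaw_1: near 0 shut, 0.32 to 0.42 open.
- forceps_4: Ratchet forceps of the same make, size and frame as forceps_1; may be absent.
- jaw_4 (a joint): Hinge of forceps_4, as jaw_1: near 0 shut, 0.32 to 0.42 open.
- forceps_5: Ratchet forceps of the same make, size and frame as forceps_1; may be absent.
- jaw_5 (a joint): Hinge of forceps_5, as jaw_1: near 0 shut, 0.32 to 0.42 open.
- ring_cutter: Tin ring cutter, 69 mm across, 31 mm high, loose. A bystander; origin: middle of its underside.
- wood_rib: Wooden rib, 71 x 116 x 8 mm, loose. A bystander; origin: middle of its underside.
- needle_tool: Needle tool, 158 mm long, loose. A bystander; origin: middle of its underside.
- heart: Clay heart, 55 x 61 x 12 mm, loose. A bystander; origin: middle of its underside.

How it is judged:
On the way, in this order (a step that is already met when the one before it is completed fails the run):
1. the divider's lever is raised (unlocked) (value of joint divider_lever above 0.8 rad), for 0.1 s.
2. the divider stands on the brass line with the lever still up (value of joint divider between 0.121 and 0.129 m and value of joint divider_lever above 0.6 rad), for 0.2 s.
3. the lever is pressed down and the divider is locked on the brass line (value of joint divider between 0.121 and 0.129 m and value of joint divider_lever below 0.12 rad), for 0.2 s.
At the end, for the whole second after the job is handed in: Clay peg on the bench outside the tray; divider within 4 mm of the brass line, lever down (under 0.12 rad); all forceps lie at rest and flat (within 0.22 rad, pivot at most 32 mm up) in the tray: shut ones left of the divider, still shut; open ones right of it, still open (over 0.24 rad) (all of step 3 and (x of clay_peg in the frame of sorting_tray below -0.105 m or x of clay_peg in the frame of sorting_tray above 0.12 m or y of clay_peg in the frame of sorting_tray below -0.217 m or y of clay_peg in the frame of sorting_tray above 0.217 m) and height (world z) of clay_peg below 0.06 m and linear speed of each of clay_peg, forceps_1, forceps_2, forceps_3, forceps_4, forceps_5 below 0.02 m/s and x of forceps_1 in the frame of sorting_tray between -0.088 and 0.088 m and z of each of forceps_1, forceps_2, forceps_3, forceps_4, forceps_5 in the frame of sorting_tray below 0.032 m and (angle between forceps_1's own z axis and vertical below 0.22 rad or angle between forceps_1's own z axis and vertical above 2.92 rad) and ((value of joint jaw_1 below 0.1 rad and y of forceps_1 in the frame of sorting_tray between 0 and 0.2 m) or (value of joint jaw_1 above 0.24 rad and y of forceps_1 in the frame of sorting_tray between -0.2 and 0 m)) and x of forceps_2 in the frame of sorting_tray between -0.088 and 0.088 m and (angle between forceps_2's own z axis and vertical below 0.22 rad or angle between forceps_2's own z axis and vertical above 2.92 rad) and ((value of joint jaw_2 below 0.1 rad and y of forceps_2 in the frame of sorting_tray between 0 and 0.2 m) or (value of joint jaw_2 above 0.24 rad and y of forceps_2 in the frame of sorting_tray between -0.2 and 0 m)) and x of forceps_3 in the frame of sorting_tray between -0.088 and 0.088 m and (angle between forceps_3's own z axis and vertical below 0.22 rad or angle between forceps_3's own z axis and vertical above 2.92 rad) and ((value of joint jaw_3 below 0.1 rad and y of forceps_3 in the frame of sorting_tray between 0 and 0.2 m) or (value of joint jaw_3 above 0.24 rad and y of forceps_3 in the frame of sorting_tray between -0.2 and 0 m)) and x of forceps_4 in the frame of sorting_tray between -0.088 and 0.088 m and (angle between forceps_4's own z axis and vertical below 0.22 rad or angle between forceps_4's own z axis and vertical above 2.92 rad) and ((value of joint jaw_4 below 0.1 rad and y of forceps_4 in the frame of sorting_tray between 0 and 0.2 m) or (value of joint jaw_4 above 0.24 rad and y of forceps_4 in the frame of sorting_tray between -0.2 and 0 m)) and x of forceps_5 in the frame of sorting_tray between -0.088 and 0.088 m and (angle between forceps_5's own z axis and vertical below 0.22 rad or angle between forceps_5's own z axis and vertical above 2.92 rad) and ((value of joint jaw_5 below 0.1 rad and y of forceps_5 in the frame of sorting_tray between 0 and 0.2 m) or (value of joint jaw_5 above 0.24 rad and y of forceps_5 in the frame of sorting_tray between -0.2 and 0 m))); the robot touches nothing.
It fails at once if the divider is slid up to the line with the clay peg still in the tray (value of joint divider above 0.105 m and not (x of clay_peg in the frame of sorting_tray below -0.105 m or x of clay_peg in the frame of sorting_tray above 0.12 m or y of clay_peg in the frame of sorting_tray below -0.217 m or y of clay_peg in the frame of sorting_tray above 0.217 m) and z of clay_peg in the frame of sorting_tray below 0.05 m).
It fails at once if the hinge of a forceps is worked (open ones pressed shut, shut ones forced open) (value of joint jaw_1 between 0.1 and 0.24 rad or value of joint jaw_2 between 0.1 and 0.24 rad or value of joint jaw_3 between 0.1 and 0.24 rad or value of joint jaw_4 between 0.1 and 0.24 rad or value of joint jaw_5 between 0.1 and 0.24 rad).
It fails at once if a bystander is moved more than 6 cm (distance of any of ring_cutter, wood_rib, needle_tool, heart from where it was at the start of the episode above 0.06 m).
Of forceps_1, forceps_2, forceps_3, forceps_4, forceps_5 only 4 to 5 are there at a start; the rules pass over those that are not, and their reading is None.
At some moment in a run one of forceps_1, forceps_2, forceps_3, forceps_4, forceps_5 may be knocked a few centimetres aside while the robot is not near it.
Once in a run the grip may slacken for a moment while it holds something.
It also fails if it takes over 208 s, if anything falls off the work surface, if the arm or the gripper's body presses on something with over 40 N, if the wrist force passes 120 N, or if a joint passes its speed limit or range.

## Robot

A 7-joint arm with a two-finger parallel gripper is mounted at the origin on the work surface; the furniture and walls round the work are solid. World frame = base frame: x ahead of the robot, y to its left, z up, the work surface at z = 0. Lengths are in m, angles in rad, forces in N, time in s.
With the tool pointing down it reaches from about 0.4 to 0.85 m from the base axis. Payload 10.4 kg.
Tool frame: the origin (TCP) lies at the centre of the arm's flange, where the gripper is bolted on; the fingertips stand 173 mm ahead of it and the grasp point (between the pads) lies 155 mm ahead of it; z points along the fingers, y is the line along which they close (so a half turn about z gives the same grasp; the last joint's range is limited). The gripper opens to 85 mm and grips with 20 to 120 N. Pads are 22 mm wide; open, the fingers measure 114 mm over their backs; the gripper's body (76 mm by 85 mm) begins 54 mm behind the grasp point. The pads swing forward as they close: fully open they stand 13 mm farther back than shut.
Start: joints at [1.147, 0.332, -0.065, 1.46, 0.022, 1.35, -0.088], TCP at [0.244, -0.575, 0.405] pointing down, gripper open.
Joint ranges: [-2.6, 2.6], [-0.5, 2.12], [-1.47, 1.34], [0.16, 2.42], [-1.27, 4.41], [0.06, 2.06], [-2.6, 2.6]. Speed limits (rad/s): [2.22, 2.22, 2.79, 2.79, 3.14, 3.14, 3.14].

## Interface

Orientations are given as a unit quaternion [x, y, z, w].
In Python, from workcell import manip, viewer, finder gives the robot as it stands.
- The arm moves only by the tool arm_command, never from a script. Its argument "plan" is a list of rows, each an object with "dp": the shift along the tool's x, y, z in mm, a list of three; "spin": the turn about the tool's z in rad. A call has 1 to 5 rows; each row shifts and turns the commanded pose from where the row before left it, along the tool's axes as they then stand; what a row does not reach is not made up. A row lasts 1/10 s, in which the tool goes at most 50 mm and 8.59 degrees, less where a joint would pass 70% of its speed; a pose out of reach is approached as far as the arm can. A call is refused whole if a number of a shift passes 50 or a number of a turn 0.15, either way. A call with a gripper value outside its range is refused whole. "grip" is the closure, from -1 (fully open) to 1 (shut), set as the call begins (left out, the last holds). The fingers move at their own pace and stop on an object; "newtons" is the grip in N (left out, the last holds). Time passes only in rows, so rows that do not move let the fingers close. It gives the time, the measured TCP pose, the force, the opening and the grip force at its end, in the units of the state.
- manip.get_obs(): the state, without advancing time (a new reading comes with each control period).
- viewer.camera(name): name is "scene" or "top"; returns the picture (420x560x3 uint8, blue, green, red); there is no depth.
- viewer.camera_params(name): a dict with "vertical_fov" (degrees; the focal length in pixels is half the picture's height over the tangent of half this angle, whatever the lens; pixels are square), "cx", "cy" (the principal point, pixels), "R" (3x3) and "t" (3): a world point X has camera coordinates R X + t. Camera axes: x right, y down, z forward; pixel columns grow to the right and rows downward; lengths in m; the calibration is good to about 2 mm. A picture is of the moment at which its call begins. camera_params takes no time and is no camera call.
- manip.hand_in(): hands the job in; it is judged then, once.
Trained networks look in the newest picture that a camera, given by its name, has taken for a name from the list of things; names that differ only in an ending like _2 or _b are one class to them, and where a whole thing is asked for, a point or a joint stands for the part that bears it (a point fixed in the world has none). Each returns a list of dicts, best first, with "score" (0 to 1); they miss things now and then, are a little off and sometimes report something else, mostly with a low value. They report only what shows in the picture. A call takes as long as a camera call.
- finder.find_in(camera, thing): "position" ([x, y, z] in m, in world coordinates, good to about 4 mm: the middle of the surface that is visible of it).
The state is a dict: "clock": time; "joint_pos": joint angles; "joint_velocities": joint speeds; "tau": joint torques, N m; "position": TCP position; "ee_rot": TCP orientation; "ft_force": force on the tool from outside, world axes, zero at the start; "torque": the same for the moment, N m; "grip_width": opening from 0.0 (shut) to 1.0 (fully open); "grasp_force": force on a finger pad.
Only numpy, scipy, OpenCV 4.12 (cv2) and the standard library are available. Lean on these libraries where they do the work, as an engineer would, in place of code of your own. Each camera call takes 0.05 s, during which the arm holds its last target. There are 200 camera calls.

## Working session

There is one attempt and no reset: what is moved stays moved. The work goes in short steps, Python scripts to look and compute and a tool call to move; the robot and the scene stay as the last step left them, time stands still between calls to the robot, and variables do not carry over. Pictures are saved under pics/ and viewed, at most 15 in all, crops included, and the job is handed in when it is done.

Besides the shell and the picture viewer there is one more tool, called after ">>>" as a command line: name --argument value ..., lists and objects as JSON in quotes. arm_command: Moves the arm, as the interface text tells. Its arguments: {"type":"object","properties":{"plan":{"type":"array","items":{"type":"object","properties":{"dp":{"type":"array","items":{"type":"number"}},"spin":{"type":"number"}}}},"grip":{"type":"number"},"newtons":{"type":"number"}},"required":["plan"]}

```bash
mkdir -p pics; ls; cat > h.py <<'E'
import numpy as np, cv2
from workcell import manip, viewer, finder
from scipy.spatial.transform import Rotation as Ro
def snap(cam,name):
    im=viewer.camera(cam); cv2.imwrite('pics/'+name+'.png',im); return im
def par(cam):
    p=viewer.camera_params(cam); f=210/np.tan(np.radians(p['vertical_fov'])/2)
    return f,p['cx'],p['cy'],np.array(p['R']),np.array(p['t'])
def ray(cam,u,v,z):
    f,cx,cy,R,t=par(cam); d=R.T@np.array([(u-cx)/f,(v-cy)/f,1]); o=-R.T@t
    return o+d*(z-o[2])/d[2]
def proj(cam,X):
    f,cx,cy,R,t=par(cam); c=R@np.array(X)+t; return f*c[0]/c[2]+cx,f*c[1]/c[2]+cy
E
python3 - <<'E'
from h import *
np.set_printoptions(precision=3,suppress=True)
o=manip.get_obs(); print(o['clock'],o['position'],o['ee_rot'],Ro.from_quat(o['ee_rot']).as_matrix(),o['grip_width'])
for c in ('top','scene'):
    im=snap(c,c+'0'); f,cx,cy,R,t=par(c); print(c,f,cx,cy,R,t,-R.T@t)
for n in ('forceps_1','clay_peg','divider_end','mark','lever_knob','lever_pivot','sorting_tray','ring_cutter','heart','needle_tool','wood_rib'):
    print(n,[(np.round(d['position'],3).tolist(),round(d['score'],2)) for d in finder.find_in('top',n)][:8])
E
```

```text
pics
0.0 [ 0.244 -0.575  0.404] [ 0.98   0.199 -0.    -0.001] [[ 0.921  0.39  -0.001]
 [ 0.39  -0.921  0.001]
 [-0.    -0.001 -1.   ]] 1.0019834222230934
top 379.6231853033882 277.84457502969184 208.75421338409885 [[ 0.008 -1.     0.004]
 [-0.982 -0.009 -0.187]
 [ 0.187 -0.002 -0.982]] [-0.046  0.56   1.04 ] [ 0.356 -0.039  1.127]
scene 448.60104616969835 279.92526225478343 216.45031023155582 [[-0.821 -0.572 -0.002]
 [-0.369  0.533 -0.761]
 [ 0.436 -0.623 -0.649]] [0.46  0.288 1.071] [0.017 0.777 0.915]
forceps_1 [([0.628, -0.146, 0.006], 0.77), ([0.591, -0.275, 0.007], 0.65), ([0.418, -0.241, 0.007], 0.59)]
clay_peg [([0.459, 0.244, 0.028], 0.44), ([0.418, -0.243, 0.008], 0.31)]
divider_end [([0.633, 0.177, 0.06], 0.87)]
mark [([0.52, 0.24, 0.003], 0.68), ([0.525, -0.205, 0.011], 0.57)]
lever_knob []
lever_pivot []
sorting_tray [([0.522, 0.238, 0.009], 0.6)]
ring_cutter [([0.738, -0.22, 0.023], 0.74)]
heart [([0.526, -0.2, 0.01], 0.78)]
needle_tool [([0.703, -0.404, 0.009], 0.51), ([0.622, 0.177, 0.069], 0.35)]
wood_rib [([0.521, -0.44, 0.008], 0.59)]
```

View pics/top0.png

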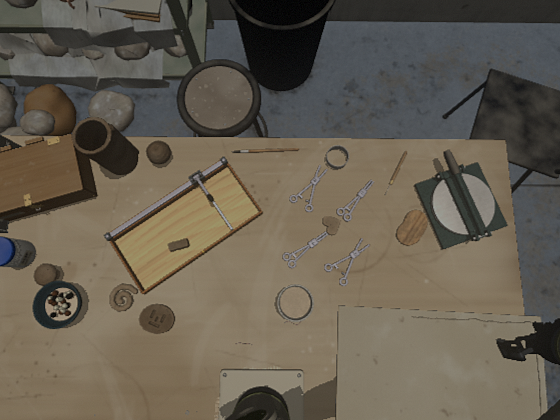

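View pics/scene0.png

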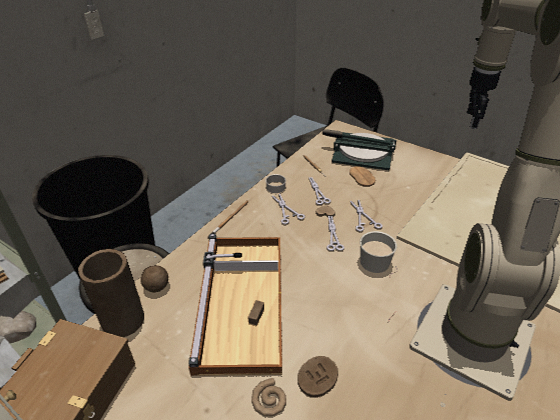

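Top view: the tray is at left, with corners near (108,238), (222,160), (262,212), (145,292). The divider plate runs (195,178)–(232,230) and the peg is at (178,245). There are four forceps, near (308,190), (354,200), (308,246) and (347,262). Next, enlarged crops.

```bash
python3 - <<'E'
import cv2
im=cv2.imread('pics/top0.png')
def crop(a,b,c,d,s,n):
    k=cv2.resize(im[b:d,a:c],None,fx=s,fy=s,interpolation=cv2.INTER_CUBIC)
    for x in range(-(-a//10)*10,c,10):
        cv2.putText(k,str(x),((x-a)*s,8),0,.3,(0,0,255)); cv2.line(k,((x-a)*s,10),((x-a)*s,16),(0,0,255))
    for y in range(-(-b//10)*10,d,10):
        cv2.putText(k,str(y),(0,(y-b)*s+4),0,.3,(0,0,255)); cv2.line(k,(18,(y-b)*s),(24,(y-b)*s),(0,0,255))
    cv2.imwrite('pics/'+n+'.png',k)
crop(275,160,380,290,4,'fc') if 0 else crop(275,160,380,290,4,'fc')
crop(100,148,270,298,4,'tr')
E
```

```text
(no output)
```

View pics/fc.png

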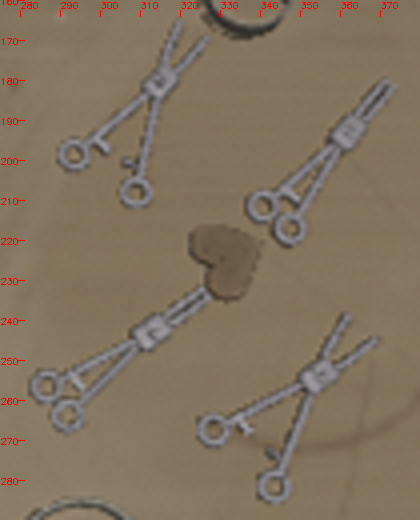

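View pics/tr.png

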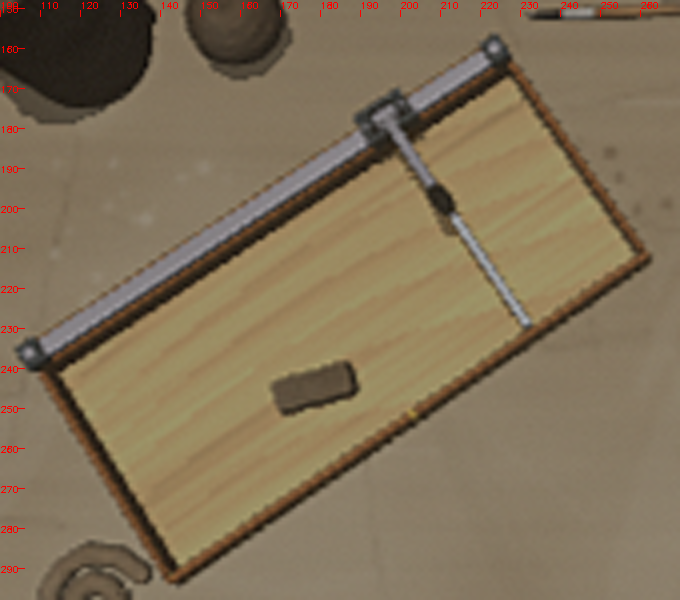

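Crops show A (pivot 315,181) and D (355,254) open, and B (362,193) and C (313,243) shut, with C's jaws touching the heart. The brass mark is at (203,251), the divider end at (231.5,229) and the knob at (210,197). Now to convert these to world poses.

```bash
cat >> h.py <<'E'
def wrap(a): return (a+np.pi)%(2*np.pi)-np.pi
def go(x,y,yaw=None,z=None,lat=True):
    "shift in tool axes (mm) from the present pose to world x,y,z; spin mod pi"
    o=manip.get_obs(); R=Ro.from_quat(o['ee_rot']).as_matrix(); p=np.array(o['position'])
    psi=np.arctan2(R[1,0],R[0,0]); d=np.array([x,y])-p[:2]
    a=d[0]*np.cos(psi)+d[1]*np.sin(psi); b=d[0]*np.sin(psi)-d[1]*np.cos(psi)
    sp=None
    if yaw is not None: sp=-((yaw-psi+np.pi/2)%np.pi-np.pi/2)
    print('tool x,y mm',np.round([a*1e3,b*1e3],1),'down mm',None if z is None else round((p[2]-z)*1e3,1),'spin',sp if sp is None else round(sp,3),'psi',round(psi,3),'clock',o['clock'])
def forceps(cam,P,r1,r2,z=.012):
    P=ray(cam,*P,z)[:2]; r1=ray(cam,*r1,.008)[:2]; r2=ray(cam,*r2,.008)[:2]
    m=P-(r1+r2)/2; mid=np.arctan2(m[1],m[0])
    u,v=P-r1,P-r2; sep=abs(wrap(np.arctan2(u[1],u[0])-np.arctan2(v[1],v[0])))
    jaw=sep-2*np.arctan2(13,86); return P,mid,sep,jaw,mid-jaw/2,np.linalg.norm(u),np.linalg.norm(v)
E
python3 - <<'E'
from h import *
np.set_printoptions(precision=3,suppress=True)
F=dict(A=((315,180.75),(293.25,198.75),(309,208)),B=((362.25,193.25),(340.75,211.5),(347.25,217.25)),
C=((312.75,242.75),(286.75,256.5),(292,264)),D=((355,254),(328.25,267.5),(343.5,281.5)))
for k,v in F.items(): print(k,*forceps('top',*v))
c1=ray('top',262.5,212.5,.034);c2=ray('top',143.5,293.5,.034); m=ray('top',203.25,251.25,.034)
d=c2-c1; print('near wall',c1,c2,np.linalg.norm(d),np.arctan2(d[1],d[0])-np.pi/2,'mid',(c1+c2)/2,'mark',m)
f1=ray('top',223.5,160,.044);f2=ray('top',107,236,.044);d=f2-f1;print('rail',f1,f2,np.linalg.norm(d),np.arctan2(d[1],d[0])-np.pi/2)
print('knob',ray('top',210,197,.068),'divend',ray('top',231.5,229,.0415),'pivot',ray('top',196,177.5,.062))
# peg: corners top face at crop coords
for uv in ((168,246.5),(186,239),(188,246),(171,251)): print('peg',ray('top',*uv,.033))
E
```

```text
A [ 0.656 -0.153] -0.5443561626196555 0.6517406070721519 0.3516866935039362 -0.7201995093716236 0.08613122923218267 0.08560427789040984
B [ 0.619 -0.295] -0.7148569659503757 0.2992153741752448 -0.0008385393929708496 -0.7144376962538903 0.08603197701171152 0.08661154519060445
C [ 0.468 -0.145] -0.9269330708103254 0.3077100740302874 0.007656160462071737 -0.9307611510413613 0.0863493004511473 0.08700587972910227
D [ 0.436 -0.268] -0.7613074324318118 0.6890813453342499 0.38902743176603427 -0.9558211483148289 0.08783603907949321 0.08665131262513308
near wall [0.553 0.004 0.034] [0.319 0.334 0.034] 0.4049632887735747 0.6162216212051184 mid [0.436 0.169 0.034] mark [0.439 0.172 0.034]
rail [0.709 0.122 0.044] [0.479 0.447 0.044] 0.3982193348860308 0.6154930835381034
knob [0.59  0.153 0.068] divend [0.503 0.092 0.042] pivot [0.649 0.197 0.062]
peg [0.451 0.274 0.033]
peg [0.473 0.223 0.033]
peg [0.453 0.217 0.033]
peg [0.439 0.265 0.033]
```

>>> arm_command --plan '[{"dp": [37,-22,0]},{"dp": [37,-22,0]},{"dp": [37,-22,0]},{"dp": [37,-22,0]},{"dp": [37,-22,0]}]' --grip -0.29 --newtons 40

```text
invalid input at $.plan[0]: expected keys dp, spin
```

>>> arm_command --plan '[{"dp": [37,-22,0]},{"dp": [37,-22,0]},{"dp": [37,-22,0]},{"dp": [18,-42,0]},{"dp": [18,-42,0]}]'

```text
invalid input at $.plan[0]: expected keys dp, spin
```

>>> arm_command --plan '[{"dp": [18,-42,0]},{"dp": [18,-42,0]},{"dp": [18,-42,0]},{"dp": [18,-42,0]},{"dp": [18,-42,0]}]'

```text
invalid input at $.plan[0]: expected keys dp, spin
```

>>> arm_command --plan '[{"dp": [18,-42,10]},{"dp": [18,-42,10]},{"dp": [18,-42,10]},{"dp": [18,-42,10]},{"dp": [18,-42,10]}]'

```text
invalid input at $.plan[0]: expected keys dp, spin
```

>>> arm_command --plan '[{"dp": [0,0,0],"spin": -0.15},{"dp": [0,0,0],"spin": -0.15},{"dp": [0,0,0],"spin": -0.15},{"dp": [0,0,0],"spin": -0.15},{"dp": [0,0,0],"spin": -0.15}]'

```text
clock: 1.15
position: [0.2439, -0.5755, 0.4047]
ee_rot: [0.837, 0.547, -0.0, 0.0]
ft_force: [0.8, 0.3, 0.6]
grip_width: 1.001
grasp_force: 0.0
```

>>> arm_command --plan '[{"dp": [0,0,0],"spin": -0.15},{"dp": [0,0,0],"spin": -0.15},{"dp": [0,0,0],"spin": -0.15},{"dp": [0,0,0],"spin": -0.15},{"dp": [0,0,0],"spin": -0.15}]'

```text
clock: 1.65
position: [0.2438, -0.5755, 0.4048]
ee_rot: [0.579, 0.815, -0.0, 0.0]
ft_force: [-0.6, -0.5, -0.0]
grip_width: 0.999
grasp_force: 0.0
```

```bash
python3 - <<'E'
from h import *
o=manip.get_obs();print(o['joint_pos'],o['position'],o['grip_width']); go(.456,.245,1.92,.183)
E
```

```text
[ 1.30454496  0.34582077 -0.26750843  1.45037062  0.09181278  1.35752851
  1.36882791] [ 0.24380217 -0.57548723  0.40476885] 0.999294220123737
tool x,y mm [704.6 470.9] down mm 221.8 spin -0.013 psi 1.907 clock 1.65
```

>>> arm_command --plan '[{"dp": [24,36,0],"spin": 0},{"dp": [24,36,0],"spin": 0},{"dp": [24,36,0],"spin": 0},{"dp": [24,36,0],"spin": 0},{"dp": [24,36,0],"spin": 0}]' --grip -0.29 --newtons 40

```text
clock: 2.15
position: [0.376, -0.4021, 0.4049]
ee_rot: [0.581, 0.814, -0.0, 0.0]
ft_force: [0.5, -0.1, 1.1]
grip_width: 0.644
grasp_force: 0.0
```

>>> arm_command --plan '[{"dp": [24,36,0],"spin": 0},{"dp": [24,36,0],"spin": 0},{"dp": [24,36,0],"spin": 0},{"dp": [43,15,0],"spin": 0},{"dp": [43,15,0],"spin": 0}]'

```text
clock: 2.65
position: [0.455, -0.2075, 0.4046]
ee_rot: [0.581, 0.814, 0.0, -0.0]
ft_force: [0.8, 0.6, 0.0]
grip_width: 0.648
grasp_force: 0.0
```

>>> arm_command --plan '[{"dp": [43,15,0],"spin": 0},{"dp": [43,15,0],"spin": 0},{"dp": [43,15,0],"spin": 0},{"dp": [43,15,0],"spin": 0},{"dp": [43,15,0],"spin": 0}]'

```text
clock: 3.15
position: [0.4555, 0.0202, 0.405]
ee_rot: [0.581, 0.814, -0.0, 0.001]
ft_force: [0.3, 0.1, -0.2]
grip_width: 0.647
grasp_force: 0.0
```

>>> arm_command --plan '[{"dp": [43,15,15],"spin": 0},{"dp": [43,15,15],"spin": 0},{"dp": [43,15,15],"spin": 0},{"dp": [43,15,15],"spin": 0},{"dp": [43,15,15],"spin": 0}]'

```text
clock: 3.65
position: [0.4571, 0.2475, 0.3294]
ee_rot: [0.582, 0.813, 0.0, 0.0]
ft_force: [1.5, -0.2, 1.0]
grip_width: 0.645
grasp_force: 0.0
```

```bash
python3 - <<'E'
from h import *
o=manip.get_obs();print(o['joint_pos'],o['position'],o['grip_width']); go(.456,.245,1.92,.183)
snap('scene','s1')
E
```

```text
[ 0.25580007  0.2905011  -0.95734918  1.79549597  0.25625235  1.18645839
 -0.45007859] [0.45710289 0.24752892 0.32940362] 0.6450356236549206
tool x,y mm [-2.  -1.9] down mm 146.4 spin -0.02 psi 1.9 clock 3.65
```

>>> arm_command --plan '[{"dp": [-2,-2,36],"spin": -0.02},{"dp": [0,0,40],"spin": 0},{"dp": [0,0,40],"spin": 0},{"dp": [0,0,30],"spin": 0},{"dp": [0,0,0],"spin": 0}]'

```text
clock: 4.2
position: [0.4546, 0.2424, 0.1804]
ee_rot: [0.573, 0.819, -0.003, -0.002]
ft_force: [-0.6, -0.2, -0.5]
grip_width: 0.645
grasp_force: 0.0
```

>>> arm_command --plan '[{"dp": [0,0,0],"spin": 0},{"dp": [0,0,0],"spin": 0},{"dp": [0,0,0],"spin": 0},{"dp": [0,0,0],"spin": 0},{"dp": [0,0,0],"spin": 0}]' --grip 1 --newtons 50

```text
clock: 4.7
position: [0.4568, 0.244, 0.1859]
ee_rot: [0.573, 0.819, 0.001, 0.001]
ft_force: [-0.5, -0.5, 7.3]
grip_width: 0.272
grasp_force: 49.6
```

>>> arm_command --plan '[{"dp": [0,0,0],"spin": 0},{"dp": [0,0,-30],"spin": 0},{"dp": [0,0,-40],"spin": 0},{"dp": [0,0,-30],"spin": 0},{"dp": [0,0,0],"spin": 0}]'

```text
clock: 5.2
position: [0.457, 0.2446, 0.2888]
ee_rot: [0.573, 0.819, 0.003, 0.003]
ft_force: [0.9, 0.3, -0.4]
grip_width: 0.271
grasp_force: 49.6
```

```bash
python3 - <<'E'
from h import *
o=manip.get_obs();print(o['joint_pos'],o['position'],o['grip_width']*85); go(.46,.02,None,.178)
E
```

```text
[ 0.242036    0.33713885 -0.94401164  1.84499292  0.30805271  1.10562297
 -0.46395316] [0.45700903 0.24456687 0.28880261] 23.021199409386917
tool x,y mm [-212.   -74.2] down mm 110.8 spin None psi 1.921 clock 5.2
```

>>> arm_command --plan '[{"dp": [-42,-15,0],"spin": 0},{"dp": [-42,-15,0],"spin": 0},{"dp": [-42,-15,0],"spin": 0},{"dp": [-43,-15,0],"spin": 0},{"dp": [-43,-15,0],"spin": 0}]'

```text
clock: 5.7
position: [0.4578, 0.0167, 0.2841]
ee_rot: [0.573, 0.819, -0.0, 0.001]
ft_force: [1.4, -0.4, -0.8]
grip_width: 0.27
grasp_force: 49.6
```

>>> arm_command --plan '[{"dp": [0,0,30],"spin": 0},{"dp": [0,0,40],"spin": 0},{"dp": [0,0,25],"spin": 0},{"dp": [0,0,12],"spin": 0},{"dp": [0,0,0],"spin": 0}]'

```text
clock: 6.2
position: [0.458, 0.0186, 0.1765]
ee_rot: [0.573, 0.819, -0.001, -0.0]
ft_force: [-0.1, 0.6, -1.3]
grip_width: 0.271
grasp_force: 58.2
```

>>> arm_command --plan '[{"dp": [0,0,0],"spin": 0},{"dp": [0,0,0],"spin": 0},{"dp": [0,0,0],"spin": 0},{"dp": [0,0,0],"spin": 0},{"dp": [0,0,0],"spin": 0}]' --grip -0.29

```text
clock: 6.7
position: [0.4583, 0.0185, 0.1769]
ee_rot: [0.573, 0.819, 0.0, 0.0]
ft_force: [1.2, -0.0, 0.3]
grip_width: 0.645
grasp_force: 0.0
```

>>> arm_command --plan '[{"dp": [0,0,-30],"spin": 0},{"dp": [0,0,-40],"spin": 0},{"dp": [0,0,-40],"spin": 0},{"dp": [0,0,0],"spin": 0},{"dp": [0,0,0],"spin": 0}]'

```text
clock: 7.2
position: [0.4584, 0.0184, 0.2874]
ee_rot: [0.573, 0.819, 0.0, 0.001]
ft_force: [-0.1, -0.5, -0.6]
grip_width: 0.645
grasp_force: 0.0
```

```bash
python3 - <<'E'
from h import *
o=manip.get_obs();print(o['joint_pos'],o['position'],o['grip_width']*85)
c,s=np.cos(.616),np.sin(.616); T=lambda x,y:(.512+c*x-s*y,.2245+s*x+c*y)
print(T(.018,-.103)); go(*T(.018,-.103),.616,.221)
snap('top','t1'); print(finder.find_in('top','clay_peg')[:2])
E
```

```text
[ 0.71215623  0.16154583 -0.89691274  1.98796694  0.14667277  1.05524878
  0.0986189 ] [0.45835467 0.01841706 0.28736401] 54.81871576367407
(np.float64(0.5862023551746282), np.float64(0.15083175387903996))
tool x,y mm [ 80.6 165.5] down mm 66.4 spin 1.304 psi 1.92 clock 7.2
[]
```

>>> arm_command --plan '[{"dp": [20,41,0],"spin": 0},{"dp": [20,41,0],"spin": 0},{"dp": [20,41,0],"spin": 0},{"dp": [21,42,0],"spin": 0},{"dp": [0,0,0],"spin": 0.145}]'

```text
clock: 7.8
position: [0.5866, 0.1561, 0.2835]
ee_rot: [0.629, 0.777, 0.0, -0.003]
ft_force: [-1.1, 0.3, 0.2]
grip_width: 0.648
grasp_force: 0.0
```

>>> arm_command --plan '[{"dp": [0,0,0],"spin": 0.145},{"dp": [0,0,0],"spin": 0.145},{"dp": [0,0,0],"spin": 0.145},{"dp": [0,0,0],"spin": 0.145},{"dp": [0,0,0],"spin": 0.145}]'

```text
clock: 8.3
position: [0.585, 0.1513, 0.2847]
ee_rot: [0.867, 0.499, -0.001, -0.001]
ft_force: [-0.5, 0.1, -0.3]
grip_width: 0.646
grasp_force: 0.0
```

>>> arm_command --plan '[{"dp": [0,0,0],"spin": 0.145},{"dp": [0,0,0],"spin": 0.145},{"dp": [0,0,0],"spin": 0.144},{"dp": [0,0,0],"spin": 0},{"dp": [0,0,0],"spin": 0}]'

```text
clock: 8.8
position: [0.5851, 0.1514, 0.2855]
ee_rot: [0.952, 0.306, -0.001, -0.0]
ft_force: [0.3, -0.2, 0.6]
grip_width: 0.641
grasp_force: 0.0
```

```bash
cat >> h.py <<'E'
YT=.616; c_,s_=np.cos(YT),np.sin(YT)
T=lambda x,y:(.512+c_*x-s_*y,.2245+s_*x+c_*y)
def Ti(X,Y): d=(X-.512,Y-.2245); return round(c_*d[0]+s_*d[1],4),round(-s_*d[0]+c_*d[1],4)
E
python3 - <<'E'
from h import *
o=manip.get_obs();print(o['joint_pos'],o['position']); go(*T(.018,-.103),.616,.221)
im=snap('scene','s2'); cv2.imwrite('pics/s2c.png',cv2.resize(im[190:390,150:420],None,fx=2.5,fy=2.5))
E
```

```text
[ 0.15368574  0.45013604 -0.61106827  1.6313691   0.2768315   1.14987344
 -1.47425329] [0.58512023 0.1513863  0.2855238 ]
tool x,y mm [0.6 1.1] down mm 64.5 spin 0.006 psi 0.622 clock 8.8
```

View pics/s2c.png

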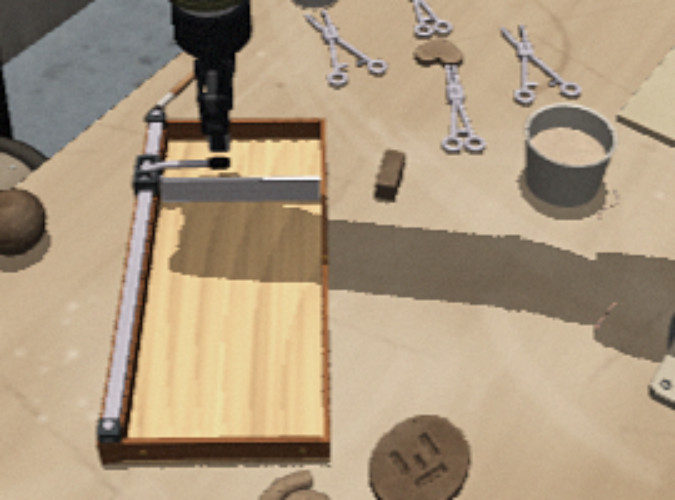

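The peg stands on the bench at crop (390,175), and the gripper is directly above the knob. Descending to pinch it.

>>> arm_command --plan '[{"dp": [0,1,30],"spin": 0},{"dp": [0,0,20],"spin": 0},{"dp": [0,0,13],"spin": 0},{"dp": [0,0,0],"spin": 0},{"dp": [0,0,0],"spin": 0}]'

```text
clock: 9.35
position: [0.5862, 0.1506, 0.2241]
ee_rot: [0.953, 0.304, 0.0, -0.0]
ft_force: [0.3, -0.6, -0.1]
grip_width: 0.644
grasp_force: 0.0
```

>>> arm_command --plan '[{"dp": [0,0,0],"spin": 0},{"dp": [0,0,0],"spin": 0},{"dp": [0,0,0],"spin": 0},{"dp": [0,0,0],"spin": 0},{"dp": [0,0,0],"spin": 0}]' --grip 1 --newtons 30

```text
clock: 9.85
position: [0.5862, 0.1505, 0.2243]
ee_rot: [0.953, 0.304, 0.0, 0.0]
ft_force: [-0.7, -0.6, 3.4]
grip_width: 0.148
grasp_force: 29.3
```

```bash
python3 - <<'E'
from h import *
o=manip.get_obs();print(o['joint_pos'],o['position'],Ti(*o['position'][:2]),o['grip_width']*85,o['ft_force'])
for t in (.2,.4,.6,.8,1.,1.2): print(t,[round(1e3*v,1) for v in (-.08*np.cos(t)+.008*np.sin(t)+.08,.08*np.sin(t)+.008*np.cos(t)-.008)])
E
```

```text
[ 0.13479297  0.51968476 -0.58625819  1.67807656  0.3243329   1.04139953
 -1.50996295] [0.58619351 0.15052136 0.22431479] (np.float64(0.0178), np.float64(-0.1032)) 12.57876621445196 [-0.68829465 -0.5512088   3.42799431]
0.2 [np.float64(3.2), np.float64(15.7)]
0.4 [np.float64(9.4), np.float64(30.5)]
0.6 [np.float64(18.5), np.float64(43.8)]
0.8 [np.float64(30.0), np.float64(55.0)]
1.0 [np.float64(43.5), np.float64(63.6)]
1.2 [np.float64(58.5), np.float64(69.5)]
```

>>> arm_command --plan '[{"dp": [1,0,-8],"spin": 0},{"dp": [2,0,-8],"spin": 0},{"dp": [3,0,-7],"spin": 0},{"dp": [4,0,-7],"spin": 0},{"dp": [4,0,-7],"spin": 0}]'

```text
clock: 10.35
position: [0.5972, 0.1583, 0.2608]
ee_rot: [0.953, 0.303, -0.001, 0.0]
ft_force: [-1.4, -0.9, -3.0]
grip_width: 0.147
grasp_force: 29.8
```

>>> arm_command --plan '[{"dp": [5,0,-6],"spin": 0},{"dp": [6,0,-6],"spin": 0},{"dp": [6,0,-5],"spin": 0},{"dp": [6,0,-5],"spin": 0},{"dp": [7,0,-4],"spin": 0}]'

```text
clock: 10.85
position: [0.6222, 0.1761, 0.2876]
ee_rot: [0.953, 0.303, 0.0, 0.0]
ft_force: [-3.8, -2.5, 1.7]
grip_width: 0.148
grasp_force: 29.9
```

>>> arm_command --plan '[{"dp": [7,0,-3],"spin": 0},{"dp": [8,0,-3],"spin": 0},{"dp": [0,0,0],"spin": 0},{"dp": [0,0,0],"spin": 0},{"dp": [0,0,0],"spin": 0}]'

```text
clock: 11.35
position: [0.6344, 0.1849, 0.2935]
ee_rot: [0.953, 0.304, 0.001, -0.0]
ft_force: [-1.8, -1.2, 4.8]
grip_width: 0.145
grasp_force: 30.3
```

```bash
python3 - <<'E'
from h import *
o=manip.get_obs();x,y=Ti(*o['position'][:2]);print(o['position'],x,y,o['grip_width']*85,o['ft_force'])
print('grasp rel pivot',x-.098,o['position'][2]-.159-.057); go(*T(x,0))
im=snap('scene','s3'); cv2.imwrite('pics/s3c.png',cv2.resize(im[190:390,150:420],None,fx=2.5,fy=2.5))
E
```

```text
[0.6344247  0.18485025 0.29346534] 0.077 -0.1031 12.340171733390482 [-1.81003672 -1.24745188  4.75311504]
grasp rel pivot -0.021000000000000005 0.07746533773939948
tool x,y mm [ 1.000e-01 -1.031e+02] down mm None spin None psi 0.617 clock 11.35
```

View pics/s3c.png

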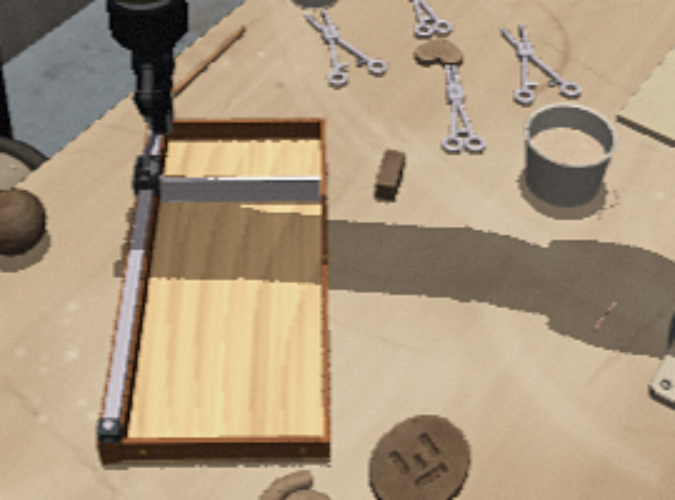

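The lever is up with the knob between the pads at crop (158,125). Sliding towards the brass line.

>>> arm_command --plan '[{"dp": [0,-10,0],"spin": 0},{"dp": [0,-16,0],"spin": 0},{"dp": [0,-18,0],"spin": 0},{"dp": [0,-18,0],"spin": 0},{"dp": [0,-16,0],"spin": 0}]'

```text
clock: 11.9
position: [0.5888, 0.2487, 0.2933]
ee_rot: [0.953, 0.303, 0.001, 0.0]
ft_force: [-2.1, -2.9, 5.4]
grip_width: 0.144
grasp_force: 30.3
```

>>> arm_command --plan '[{"dp": [0,-14,0],"spin": 0},{"dp": [0,-10,0],"spin": 0},{"dp": [0,0,0],"spin": 0},{"dp": [0,0,0],"spin": 0},{"dp": [0,0,0],"spin": 0}]'

```text
clock: 12.4
position: [0.5753, 0.2679, 0.2933]
ee_rot: [0.953, 0.304, 0.001, -0.0]
ft_force: [-3.8, -1.8, 6.8]
grip_width: 0.145
grasp_force: 30.4
```

```bash
python3 - <<'E'
from h import *
o=manip.get_obs();x,y=Ti(*o['position'][:2]);print(o['position'],x,y,o['ft_force'])
for n in ('top','scene'):
    im=snap(n,n+'4')
    for t in ('mark','divider_end'): print(n,t,[(np.round(d['position'],3),Ti(*d['position'][:2]),d['score']) for d in finder.find_in(n,t)[:2]])
    u,v=map(int,proj(n,[*T(-.091,0),.034])); k=im[v-20:v+20,u-20:u+20]
    k=cv2.resize(k,None,fx=10,fy=10,interpolation=cv2.INTER_CUBIC); print(n,u-20,v-20)
    A=k if n=='top' else np.hstack([A,k])
cv2.imwrite('pics/m4.png',A)
E
```

```text
[0.57531149 0.26787232 0.29332543] 0.0767 -0.0012 [-3.80246299 -1.81379598  6.75984985]
top mark [(array([0.563, 0.169, 0.003]), (np.float64(0.0099), np.float64(-0.0746)), 0.73)]
top divider_end []
top 183 231
scene mark [(array([0.501, 0.272, 0.006]), (np.float64(0.0183), np.float64(0.0452)), 0.62), (array([ 0.527, -0.194,  0.01 ]), (np.float64(-0.23), np.float64(-0.3502)), 0.44)]
scene divider_end [(array([0.532, 0.241, 0.031]), (np.float64(0.0256), np.float64(0.0024)), 0.77)]
scene 260 272
```

View pics/m4.png

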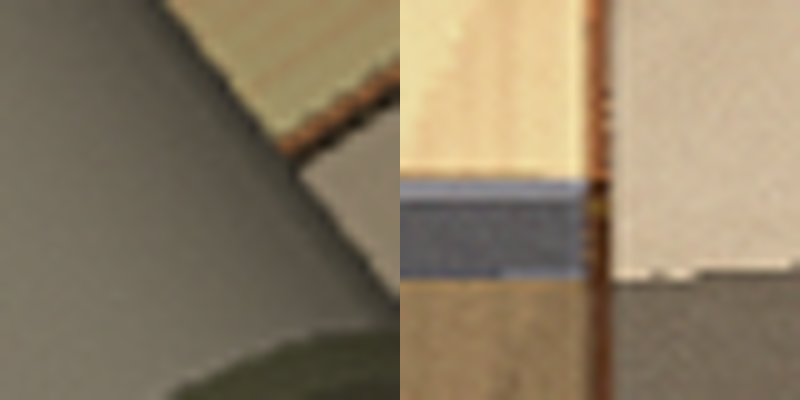

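```bash
python3 - <<'E'
from h import *
a=ray('scene',277.8,290.9,.0415);b=ray('scene',279.7,292.5,.034)
print(a,Ti(*a[:2]),b,Ti(*b[:2]))
for yy in (-.004,0,.004): print(proj('scene',[*T(-.087,yy),.0415]),proj('scene',[*T(-.091,yy),.034]))
E
```

```text
[0.44326403 0.17729828 0.0415    ] (np.float64(-0.0834), np.float64(0.0012)) [0.43999406 0.17367952 0.034     ] (np.float64(-0.0881), np.float64(0.0001))
(np.float64(279.2305520223668), np.float64(289.2936212311689)) (np.float64(280.8206334662227), np.float64(291.2242646811627))
(np.float64(279.2407634230199), np.float64(290.52293443020403)) (np.float64(280.8350742179556), np.float64(292.4534644359162))
(np.float64(279.2510300975392), np.float64(291.758901847948)) (np.float64(280.8495927987989), np.float64(293.6892890205412))
```

>>> arm_command --plan '[{"dp": [-8,0,3],"spin": 0},{"dp": [-7,0,3],"spin": 0},{"dp": [-7,0,4],"spin": 0},{"dp": [-6,0,5],"spin": 0},{"dp": [-6,0,5],"spin": 0}]'

```text
clock: 13.2
position: [0.5472, 0.2479, 0.2724]
ee_rot: [0.953, 0.303, 0.0, -0.0]
ft_force: [3.5, 2.7, 0.3]
grip_width: 0.144
grasp_force: 30.1
```

>>> arm_command --plan '[{"dp": [-6,0,6],"spin": 0},{"dp": [-5,0,6],"spin": 0},{"dp": [-4,0,7],"spin": 0},{"dp": [-4,0,7],"spin": 0},{"dp": [-3,0,7],"spin": 0}]'

```text
clock: 13.7
position: [0.5298, 0.2355, 0.2397]
ee_rot: [0.953, 0.304, 0.001, -0.0]
ft_force: [7.1, 5.1, 3.7]
grip_width: 0.147
grasp_force: 30.9
```

>>> arm_command --plan '[{"dp": [-2,0,8],"spin": 0},{"dp": [-1,0,8],"spin": 0},{"dp": [0,0,4],"spin": 0},{"dp": [0,0,0],"spin": 0},{"dp": [0,0,0],"spin": 0}]'

```text
clock: 14.2
position: [0.5272, 0.2338, 0.2213]
ee_rot: [0.953, 0.303, 0.001, 0.0]
ft_force: [-4.0, -2.2, 21.5]
grip_width: 0.149
grasp_force: 33.7
```

```bash
python3 - <<'E'
from h import *
o=manip.get_obs();x,y=Ti(*o['position'][:2]);print(o['position'],x,y,o['ft_force'],o['grip_width']*85)
E
```

```text
[0.52724325 0.23380966 0.22131355] 0.0178 -0.0012 [-3.97496964 -2.19380142 21.50070318] 12.633352166351402
```

>>> arm_command --plan '[{"dp": [0,0,-2],"spin": 0},{"dp": [0,0,0],"spin": 0},{"dp": [0,0,0],"spin": 0},{"dp": [0,0,0],"spin": 0},{"dp": [0,0,0],"spin": 0}]' --grip -0.29

```text
clock: 14.7
position: [0.5268, 0.2335, 0.2212]
ee_rot: [0.953, 0.304, -0.0, 0.0]
ft_force: [-0.7, 0.6, 1.4]
grip_width: 0.645
grasp_force: 0.0
```

>>> arm_command --plan '[{"dp": [0,0,-30],"spin": 0},{"dp": [0,0,-45],"spin": 0},{"dp": [-28,30,-20],"spin": 0},{"dp": [-28,30,0],"spin": 0},{"dp": [-28,30,0],"spin": 0}]'

```text
clock: 15.2
position: [0.5102, 0.1104, 0.3173]
ee_rot: [0.953, 0.304, 0.001, 0.0]
ft_force: [-0.9, -0.6, -0.5]
grip_width: 0.648
grasp_force: 0.0
```

>>> arm_command --plan '[{"dp": [-28,30,0],"spin": 0},{"dp": [-28,30,0],"spin": 0},{"dp": [0,0,0],"spin": 0},{"dp": [0,0,0],"spin": 0},{"dp": [0,0,0],"spin": 0}]'

```text
clock: 15.7
position: [0.4996, 0.0314, 0.3167]
ee_rot: [0.953, 0.304, 0.0, -0.0]
ft_force: [0.3, 0.5, -0.4]
grip_width: 0.645
grasp_force: 0.0
```

```bash
python3 - <<'E'
from h import *
o=manip.get_obs();print(o['position'],o['joint_pos'])
im=snap('top','t5'); s=snap('scene','s5')
print([(np.round(d['position'],3).tolist(),round(d['score'],2)) for d in finder.find_in('top','forceps_1')])
print([(np.round(d['position'],3).tolist(),round(d['score'],2)) for d in finder.find_in('scene','forceps_1')])
a=cv2.resize(im[155:305,170:390],(396*2//2,270)); 
A=cv2.resize(im[155:305,120:385],None,fx=3,fy=3,interpolation=cv2.INTER_CUBIC)[:, :795]
cv2.imwrite('pics/t5c.png',A)
E
```

```text
[0.49956846 0.03137026 0.31674112] [ 0.39311749  0.17886123 -0.59325671  1.86918622  0.11003274  1.12577966
 -1.19280675]
[([0.627, -0.144, 0.005], 0.87), ([0.419, -0.243, 0.01], 0.82), ([0.591, -0.273, 0.005], 0.63), ([0.449, -0.115, 0.011], 0.55)]
[([0.638, -0.139, 0.008], 0.75), ([0.413, -0.236, 0.008], 0.6), ([0.447, -0.105, 0.009], 0.46)]
```

View pics/t5c.png

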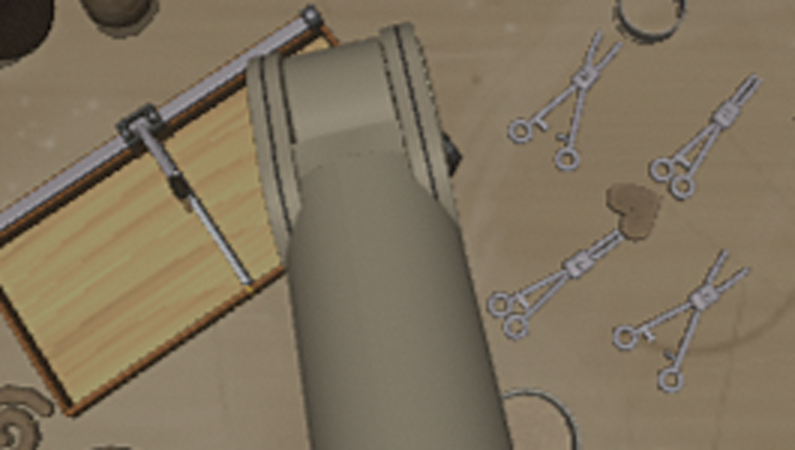

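The divider is on the line and locked, and all forceps are where they were. Going to A next.

>>> arm_command --plan '[{"dp": [4,48,0],"spin": 0},{"dp": [4,48,0],"spin": 0},{"dp": [4,48,0],"spin": 0},{"dp": [4,48,0],"spin": 0},{"dp": [4,48,0],"spin": 0}]' --grip 0

```text
clock: 16.4
position: [0.656, -0.1549, 0.3164]
ee_rot: [0.953, 0.304, -0.0, 0.0]
ft_force: [0.2, 0.3, 1.1]
grip_width: 0.505
grasp_force: 0.0
```

>>> arm_command --plan '[{"dp": [0,0,0],"spin": -0.15},{"dp": [0,0,0],"spin": -0.15},{"dp": [0,0,0],"spin": -0.15},{"dp": [0,0,0],"spin": -0.15},{"dp": [0,0,0],"spin": -0.15}]'

```text
clock: 16.9
position: [0.6549, -0.1532, 0.3164]
ee_rot: [0.773, 0.634, -0.0, -0.0]
ft_force: [0.2, 0.4, -0.5]
grip_width: 0.498
grasp_force: 0.0
```

>>> arm_command --plan '[{"dp": [0,0,0],"spin": -0.15},{"dp": [0,0,0],"spin": -0.15},{"dp": [0,0,0],"spin": -0.15},{"dp": [0,0,0],"spin": -0.15},{"dp": [0,0,0],"spin": -0.15}]'

```text
clock: 17.4
position: [0.6549, -0.1533, 0.3165]
ee_rot: [0.487, 0.873, 0.0, -0.0]
ft_force: [0.1, -0.4, -0.6]
grip_width: 0.498
grasp_force: 0.0
```

>>> arm_command --plan '[{"dp": [0,0,0],"spin": -0.15},{"dp": [0,0,0],"spin": -0.15},{"dp": [0,0,15],"spin": 0},{"dp": [0,0,15],"spin": 0},{"dp": [0,0,0],"spin": 0}]'

```text
clock: 17.9
position: [0.6538, -0.1538, 0.283]
ee_rot: [0.356, 0.934, -0.0, -0.002]
ft_force: [-0.3, -0.2, -0.4]
grip_width: 0.5
grasp_force: 0.0
```

```bash
python3 - <<'E'
from h import *
o=manip.get_obs();print(o['joint_pos'],o['position'],o['grip_width']*85); go(.656,-.153,-.72,.176)
E
```

```text
[ 0.68604829  0.64109058 -0.76093064  1.43069834  0.44838898  1.25288582
  0.72562605] [ 0.65381133 -0.15384101  0.2830068 ] 42.46367680122466
tool x,y mm [-1.1  2.1] down mm 107.0 spin -0.008 psi 2.414 clock 17.9
```

>>> arm_command --plan '[{"dp": [-1,2,35],"spin": -0.008},{"dp": [0,0,40],"spin": 0},{"dp": [0,0,25],"spin": 0},{"dp": [0,0,6],"spin": 0},{"dp": [0,0,0],"spin": 0}]'

```text
clock: 18.4
position: [0.6567, -0.1529, 0.1802]
ee_rot: [0.351, 0.936, -0.0, -0.001]
ft_force: [0.4, -0.1, 0.9]
grip_width: 0.499
grasp_force: 0.0
```

>>> arm_command --plan '[{"dp": [0,0,0],"spin": 0},{"dp": [0,0,0],"spin": 0},{"dp": [0,0,0],"spin": 0},{"dp": [0,0,0],"spin": 0},{"dp": [0,0,0],"spin": 0}]' --grip 1 --newtons 60

```text
clock: 18.9
position: [0.6575, -0.1531, 0.183]
ee_rot: [0.351, 0.936, 0.0, 0.002]
ft_force: [-1.5, 1.0, 6.0]
grip_width: 0.195
grasp_force: 58.7
```

>>> arm_command --plan '[{"dp": [0,0,-20],"spin": 0},{"dp": [0,0,-40],"spin": 0},{"dp": [0,0,-50],"spin": 0},{"dp": [0,0,0],"spin": 0},{"dp": [0,0,0],"spin": 0}]'

```text
clock: 19.4
position: [0.6571, -0.153, 0.2938]
ee_rot: [0.351, 0.936, 0.0, 0.002]
ft_force: [-0.6, -0.4, -2.7]
grip_width: 0.194
grasp_force: 58.8
```

```bash
python3 - <<'E'
from h import *
o=manip.get_obs();print(o['joint_pos'],o['position'],o['grip_width']*85); go(*T(.022,-.145),.44,.184)
E
```

```text
[ 0.68501581  0.63539436 -0.76705994  1.4159336   0.44806658  1.26440196
  0.73681411] [ 0.65712876 -0.1529685   0.29381707] 16.526286871366448
tool x,y mm [211.3 176.4] down mm 109.8 spin -1.157 psi 2.425 clock 19.4
```

>>> arm_command --plan '[{"dp": [35,29,0],"spin": 0},{"dp": [35,29,0],"spin": 0},{"dp": [35,29,0],"spin": 0},{"dp": [35,29,0],"spin": 0},{"dp": [35,30,0],"spin": 0}]'

```text
clock: 19.9
position: [0.6198, 0.0732, 0.2901]
ee_rot: [0.351, 0.936, -0.001, -0.001]
ft_force: [1.1, 0.6, -0.2]
grip_width: 0.199
grasp_force: 58.8
```

>>> arm_command --plan '[{"dp": [36,30,0],"spin": 0},{"dp": [0,0,0],"spin": -0.145},{"dp": [0,0,0],"spin": -0.145},{"dp": [0,0,0],"spin": -0.145},{"dp": [0,0,0],"spin": -0.145}]'

```text
clock: 20.4
position: [0.6129, 0.1181, 0.29]
ee_rot: [0.065, 0.998, -0.0, -0.001]
ft_force: [0.1, -0.1, -2.1]
grip_width: 0.201
grasp_force: 58.8
```

>>> arm_command --plan '[{"dp": [0,0,0],"spin": -0.145},{"dp": [0,0,0],"spin": -0.145},{"dp": [0,0,0],"spin": -0.145},{"dp": [0,0,0],"spin": -0.142},{"dp": [0,0,0],"spin": 0}]'

```text
clock: 20.9
position: [0.613, 0.1179, 0.2899]
ee_rot: [-0.219, 0.976, 0.0, -0.001]
ft_force: [1.4, -0.3, -1.0]
grip_width: 0.198
grasp_force: 58.8
```

```bash
python3 - <<'E'
from h import *
o=manip.get_obs();print(o['joint_pos'],o['position'],o['grip_width']*85); go(*T(.022,-.145),.44,.19)
im=snap('scene','s6'); cv2.imwrite('pics/s6c.png',cv2.resize(im[150:320,150:390],None,fx=3,fy=3))
E
```

```text
[ 0.49264013  0.65780882 -1.05975621  1.55671187  0.58951114  1.28021406
  1.36116646] [0.61302913 0.11786907 0.28989838] 16.823555529947917
tool x,y mm [-1.1  0.6] down mm 99.9 spin 0.002 psi -2.699 clock 20.9
```

View pics/s6c.png

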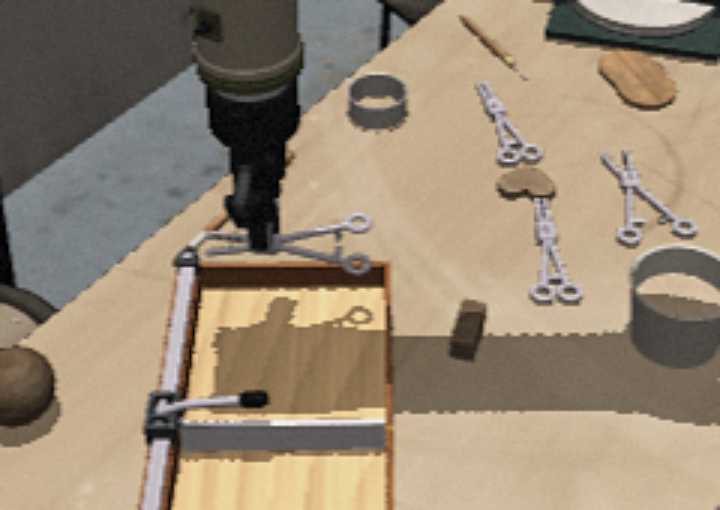

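A is held level and still open, over the right bay. Lowering.

>>> arm_command --plan '[{"dp": [-1,0,30],"spin": 0},{"dp": [0,0,35],"spin": 0},{"dp": [0,0,20],"spin": 0},{"dp": [0,0,10],"spin": 0},{"dp": [0,0,5],"spin": 0}]'

```text
clock: 21.45
position: [0.6142, 0.1188, 0.1903]
ee_rot: [-0.218, 0.976, 0.0, -0.0]
ft_force: [-0.4, -0.5, -1.0]
grip_width: 0.199
grasp_force: 58.8
```

>>> arm_command --plan '[{"dp": [0,0,0],"spin": 0},{"dp": [0,0,0],"spin": 0},{"dp": [0,0,0],"spin": 0},{"dp": [0,0,0],"spin": 0},{"dp": [0,0,0],"spin": 0}]' --grip 0

```text
clock: 21.95
position: [0.6144, 0.1186, 0.1912]
ee_rot: [-0.218, 0.976, -0.0, 0.0]
ft_force: [0.8, -0.0, 0.4]
grip_width: 0.503
grasp_force: 0.0
```

>>> arm_command --plan '[{"dp": [0,0,-20],"spin": 0},{"dp": [0,0,-40],"spin": 0},{"dp": [0,0,-50],"spin": 0},{"dp": [0,0,0],"spin": 0},{"dp": [0,0,0],"spin": 0}]'

```text
clock: 22.45
position: [0.6144, 0.119, 0.3033]
ee_rot: [-0.218, 0.976, -0.0, 0.002]
ft_force: [0.6, -0.6, -0.7]
grip_width: 0.501
grasp_force: 0.0
```

```bash
python3 - <<'E'
from h import *
o=manip.get_obs();print(o['joint_pos'],o['position'],o['grip_width']*85); go(.436,-.268,-.956,.18); go(.45,-.05)
E
```

```text
[ 0.49349192  0.64585457 -1.06664464  1.541806    0.58071592  1.29718394
  1.36474131] [0.61443135 0.11901445 0.3032806 ] 42.62353793333544
tool x,y mm [ 326.3 -274.1] down mm 123.3 spin 1.396 psi -2.701 clock 22.45
tool x,y mm [220.8 -82.8] down mm None spin None psi -2.701 clock 22.45
```

>>> arm_command --plan '[{"dp": [36,-30,0],"spin": 0},{"dp": [36,-30,0],"spin": 0},{"dp": [36,-30,0],"spin": 0},{"dp": [36,-30,0],"spin": 0},{"dp": [36,-30,0],"spin": 0}]'

```text
clock: 22.95
position: [0.5139, -0.0954, 0.3001]
ee_rot: [-0.218, 0.976, 0.0, -0.001]
ft_force: [1.1, -0.7, 0.2]
grip_width: 0.496
grasp_force: 0.0
```

>>> arm_command --plan '[{"dp": [36,-31,0],"spin": 0},{"dp": [36,-31,0],"spin": 0},{"dp": [37,-31,0],"spin": 0},{"dp": [37,-31,0],"spin": 0},{"dp": [0,0,0],"spin": 0.14}]'

```text
clock: 23.45
position: [0.4321, -0.2754, 0.2995]
ee_rot: [-0.145, 0.989, 0.0, -0.001]
ft_force: [-0.4, 0.1, -1.1]
grip_width: 0.502
grasp_force: 0.0
```

>>> arm_command --plan '[{"dp": [0,0,0],"spin": 0.14},{"dp": [0,0,0],"spin": 0.14},{"dp": [0,0,0],"spin": 0.14},{"dp": [0,0,0],"spin": 0.14},{"dp": [0,0,0],"spin": 0.14}]'

```text
clock: 23.95
position: [0.4357, -0.268, 0.3002]
ee_rot: [0.201, 0.98, 0.0, -0.001]
ft_force: [-0.2, 0.8, -0.1]
grip_width: 0.5
grasp_force: 0.0
```

>>> arm_command --plan '[{"dp": [0,0,0],"spin": 0.14},{"dp": [0,0,0],"spin": 0.14},{"dp": [0,0,0],"spin": 0.14},{"dp": [0,0,0],"spin": 0.136},{"dp": [0,0,0],"spin": 0}]'

```text
clock: 24.45
position: [0.4358, -0.2679, 0.3003]
ee_rot: [0.461, 0.887, -0.0, -0.001]
ft_force: [0.1, -0.3, 0.5]
grip_width: 0.496
grasp_force: 0.0
```

```bash
python3 - <<'E'
from h import *
o=manip.get_obs();print(o['joint_pos'],o['position'],o['grip_width']*85); go(.436,-.268,-.956,.18)
im=snap('scene','s7'); cv2.imwrite('pics/s7c.png',cv2.resize(im[150:320,150:390],None,fx=3,fy=3))
t=snap('top','t7'); print([(np.round(d['position'],3).tolist(),round(d['score'],2)) for d in finder.find_in('top','forceps_1')])
print([(np.round(d['position'],3).tolist(),round(d['score'],2)) for d in finder.find_in('scene','forceps_1')])
E
```

```text
[ 1.28031893  0.29952446 -0.9268025   1.84706342  0.26450993  1.12620362
  0.87223241] [ 0.43576233 -0.26793289  0.3003367 ] 42.188295226233286
tool x,y mm [-0.2  0.2] down mm 120.3 spin -0.002 psi 2.184 clock 24.45
[([0.449, -0.115, 0.01], 0.83), ([0.592, -0.272, 0.012], 0.58), ([0.412, -0.237, 0.007], 0.5), ([0.587, 0.101, 0.012], 0.5)]
[([0.588, 0.105, 0.013], 0.71), ([0.408, -0.236, 0.007], 0.67), ([0.446, -0.106, 0.011], 0.61), ([0.586, -0.262, 0.01], 0.51), ([0.556, 0.258, 0.071], 0.43)]
```

View pics/s7c.png

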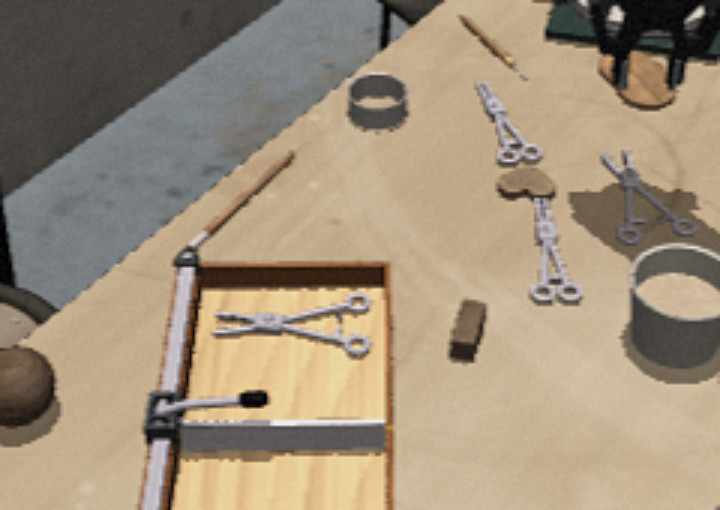

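A lies flat and open in the right bay, with its block at crop (268,322). D is unmoved at crop (628,180), so I'll grasp it now.

>>> arm_command --plan '[{"dp": [0,0,40],"spin": 0},{"dp": [0,0,40],"spin": 0},{"dp": [0,0,30],"spin": 0},{"dp": [0,0,10],"spin": 0},{"dp": [0,0,0],"spin": 0}]'

```text
clock: 25.15
position: [0.4358, -0.2679, 0.18]
ee_rot: [0.459, 0.888, 0.0, -0.001]
ft_force: [0.9, -0.3, 0.8]
grip_width: 0.498
grasp_force: 0.0
```

>>> arm_command --plan '[{"dp": [0,0,0],"spin": 0},{"dp": [0,0,0],"spin": 0},{"dp": [0,0,0],"spin": 0},{"dp": [0,0,0],"spin": 0},{"dp": [0,0,0],"spin": 0}]' --grip 1 --newtons 60

```text
clock: 25.65
position: [0.4368, -0.2684, 0.1827]
ee_rot: [0.46, 0.888, -0.0, 0.001]
ft_force: [-0.9, 1.9, 5.5]
grip_width: 0.199
grasp_force: 58.5
```

>>> arm_command --plan '[{"dp": [0,0,-20],"spin": 0},{"dp": [0,0,-40],"spin": 0},{"dp": [0,0,-50],"spin": 0},{"dp": [0,0,0],"spin": 0},{"dp": [0,0,0],"spin": 0}]'

```text
clock: 26.15
position: [0.4364, -0.2684, 0.2928]
ee_rot: [0.46, 0.888, -0.001, 0.002]
ft_force: [0.4, -0.2, -1.1]
grip_width: 0.198
grasp_force: 58.8
```

```bash
python3 - <<'E'
from h import *
o=manip.get_obs();print(o['joint_pos'],o['position'],o['grip_width']*85); go(*T(-.024,-.06),.426,.19)
E
```

```text
[ 1.28058903  0.31182678 -0.93018434  1.85459438  0.28098819  1.10904589
  0.86206141] [ 0.43641552 -0.26840309  0.29282074] 16.866930783664678
tool x,y mm [299.  322.1] down mm 102.8 spin -1.382 psi 2.186 clock 26.15
```

>>> arm_command --plan '[{"dp": [33,36,0],"spin": 0},{"dp": [33,36,0],"spin": 0},{"dp": [33,36,0],"spin": 0},{"dp": [33,36,0],"spin": 0},{"dp": [33,36,0],"spin": 0}]'

```text
clock: 26.65
position: [0.4875, -0.0278, 0.2902]
ee_rot: [0.46, 0.888, -0.0, -0.0]
ft_force: [0.6, -0.8, -0.3]
grip_width: 0.199
grasp_force: 58.8
```

>>> arm_command --plan '[{"dp": [33,36,0],"spin": 0},{"dp": [33,36,0],"spin": 0},{"dp": [34,35,0],"spin": 0},{"dp": [34,35,0],"spin": 0},{"dp": [0,0,0],"spin": 0.147}]'

```text
clock: 27.15
position: [0.525, 0.1693, 0.2903]
ee_rot: [0.52, 0.854, 0.002, -0.002]
ft_force: [-0.5, 0.7, -0.9]
grip_width: 0.2
grasp_force: 58.9
```

>>> arm_command --plan '[{"dp": [0,0,0],"spin": 0.147},{"dp": [0,0,0],"spin": 0.147},{"dp": [0,0,0],"spin": 0.147},{"dp": [0,0,0],"spin": 0.147},{"dp": [0,0,0],"spin": 0.147}]'

```text
clock: 27.65
position: [0.5261, 0.1617, 0.2898]
ee_rot: [0.797, 0.604, -0.001, -0.0]
ft_force: [0.1, 0.2, -1.8]
grip_width: 0.199
grasp_force: 58.9
```

>>> arm_command --plan '[{"dp": [0,0,0],"spin": 0.147},{"dp": [0,0,0],"spin": 0.147},{"dp": [0,0,0],"spin": 0.147},{"dp": [0,0,0],"spin": 0.147},{"dp": [0,0,0],"spin": 0.147}]'

```text
clock: 28.15
position: [0.5261, 0.1617, 0.2898]
ee_rot: [0.961, 0.278, -0.001, 0.0]
ft_force: [0.4, -0.5, -1.1]
grip_width: 0.195
grasp_force: 58.9
```

>>> arm_command --plan '[{"dp": [0,0,0],"spin": 0.143},{"dp": [0,0,0],"spin": 0},{"dp": [0,0,0],"spin": 0},{"dp": [0,0,0],"spin": 0},{"dp": [0,0,0],"spin": 0}]'

```text
clock: 28.65
position: [0.5265, 0.1618, 0.2905]
ee_rot: [0.977, 0.212, -0.0, -0.0]
ft_force: [-0.5, 0.1, -0.2]
grip_width: 0.197
grasp_force: 58.9
```

```bash
python3 - <<'E'
from h import *
o=manip.get_obs();print(o['joint_pos'],o['position'],o['grip_width']*85); go(*T(-.024,-.06),.426,.19)
im=snap('scene','s8'); cv2.imwrite('pics/s8c.png',cv2.resize(im[180:320,170:380],None,fx=2.5,fy=2.5))
E
```

```text
[ 0.22194914  0.34966149 -0.71068052  1.7661281   0.25095619  1.11875055
 -1.71260588] [0.52650418 0.1617773  0.29051942] 16.726559961875896
tool x,y mm [0.5 0.3] down mm 100.5 spin 0.002 psi 0.428 clock 28.65
```

View pics/s8c.png

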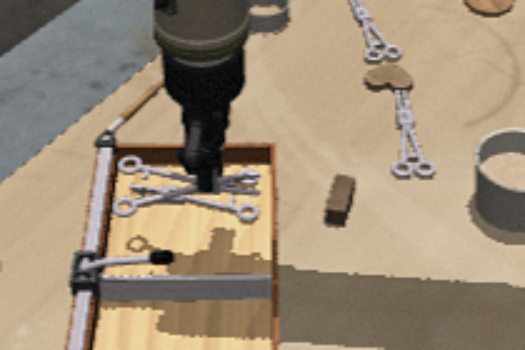

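D is held open with its rings towards the far wall. Lowering.

>>> arm_command --plan '[{"dp": [0,2,30],"spin": 0},{"dp": [0,0,35],"spin": 0},{"dp": [0,0,20],"spin": 0},{"dp": [0,0,10],"spin": 0},{"dp": [0,0,5],"spin": 0}]'

```text
clock: 29.2
position: [0.5273, 0.16, 0.1901]
ee_rot: [0.977, 0.212, -0.0, -0.0]
ft_force: [-0.0, -0.3, -0.3]
grip_width: 0.196
grasp_force: 58.9
```

>>> arm_command --plan '[{"dp": [0,0,0],"spin": 0},{"dp": [0,0,0],"spin": 0},{"dp": [0,0,0],"spin": 0},{"dp": [0,0,0],"spin": 0},{"dp": [0,0,0],"spin": 0}]' --grip 0

```text
clock: 29.7
position: [0.5275, 0.16, 0.1912]
ee_rot: [0.977, 0.211, 0.0, 0.0]
ft_force: [-0.3, 0.1, -1.0]
grip_width: 0.503
grasp_force: 0.0
```

>>> arm_command --plan '[{"dp": [0,0,-20],"spin": 0},{"dp": [0,0,-40],"spin": 0},{"dp": [0,0,-50],"spin": 0},{"dp": [0,0,0],"spin": 0},{"dp": [0,0,0],"spin": 0}]'

```text
clock: 30.2
position: [0.5277, 0.1601, 0.3021]
ee_rot: [0.977, 0.211, 0.001, 0.0]
ft_force: [-1.4, -0.7, -1.8]
grip_width: 0.503
grasp_force: 0.0
```

```bash
python3 - <<'E'
from h import *
o=manip.get_obs();print(o['joint_pos'],o['position'],o['grip_width']*85); go(.468,-.145,-.931,.18);go(.619,-.295,-.714,.18)
E
```

```text
[ 0.23158686  0.3372369  -0.71701041  1.75443156  0.24333015  1.13757487
 -1.70533637] [0.52765539 0.1601167  0.30210574] 42.72009779773846
tool x,y mm [-180.3  253.3] down mm 122.1 spin 1.357 psi 0.426 clock 30.2
tool x,y mm [-104.7  452.2] down mm 122.1 spin 1.14 psi 0.426 clock 30.2
```

>>> arm_command --plan '[{"dp": [-26,36,0],"spin": 0},{"dp": [-26,36,0],"spin": 0},{"dp": [-26,36,0],"spin": 0},{"dp": [-26,36,0],"spin": 0},{"dp": [-26,36,0],"spin": 0}]'

```text
clock: 30.7
position: [0.4822, -0.0594, 0.2996]
ee_rot: [0.977, 0.211, -0.001, -0.0]
ft_force: [0.9, -0.9, -0.0]
grip_width: 0.501
grasp_force: 0.0
```

>>> arm_command --plan '[{"dp": [-25,36,0],"spin": 0},{"dp": [-25,37,0],"spin": 0},{"dp": [0,0,0],"spin": -0.149},{"dp": [0,0,0],"spin": -0.149},{"dp": [0,0,0],"spin": -0.149}]'

```text
clock: 31.2
position: [0.4673, -0.1451, 0.2995]
ee_rot: [0.905, 0.425, -0.001, -0.001]
ft_force: [-0.3, -0.2, -0.7]
grip_width: 0.497
grasp_force: 0.0
```

>>> arm_command --plan '[{"dp": [0,0,0],"spin": -0.149},{"dp": [0,0,0],"spin": -0.149},{"dp": [0,0,0],"spin": -0.149},{"dp": [0,0,0],"spin": -0.149},{"dp": [0,0,0],"spin": -0.149}]'

```text
clock: 31.7
position: [0.4674, -0.1447, 0.2995]
ee_rot: [0.688, 0.726, -0.0, -0.001]
ft_force: [-1.1, -0.9, -0.5]
grip_width: 0.5
grasp_force: 0.0
```

>>> arm_command --plan '[{"dp": [0,0,0],"spin": -0.149},{"dp": [0,0,0],"spin": -0.149},{"dp": [0,0,0],"spin": -0.149},{"dp": [0,0,0],"spin": -0.146},{"dp": [0,0,0],"spin": 0}]'

```text
clock: 32.2
position: [0.4675, -0.1448, 0.2996]
ee_rot: [0.448, 0.894, -0.0, -0.001]
ft_force: [0.3, -0.4, -0.5]
grip_width: 0.504
grasp_force: 0.0
```

```bash
python3 - <<'E'
from h import *
o=manip.get_obs();print(o['joint_pos'],o['position'],o['grip_width']*85); go(.468,-.145,-.931,.18)
im=snap('scene','s9'); cv2.imwrite('pics/s9c.png',cv2.resize(im[150:320,150:390],None,fx=3,fy=3))
print([(np.round(d['position'],3).tolist(),round(d['score'],2)) for d in finder.find_in('scene','forceps_1')])
E
```

```text
[ 0.8818256   0.19552929 -0.73032781  1.90782279  0.14581048  1.0935589
  0.73580697] [ 0.46747267 -0.14475972  0.29960235] 42.87624816705159
tool x,y mm [-0.5  0.3] down mm 119.6 spin 0.003 psi 2.213 clock 32.2
[([0.544, 0.175, 0.014], 0.8), ([0.584, -0.26, 0.007], 0.73), ([0.586, 0.105, 0.014], 0.67), ([0.446, -0.106, 0.011], 0.63)]
```

View pics/s9c.png

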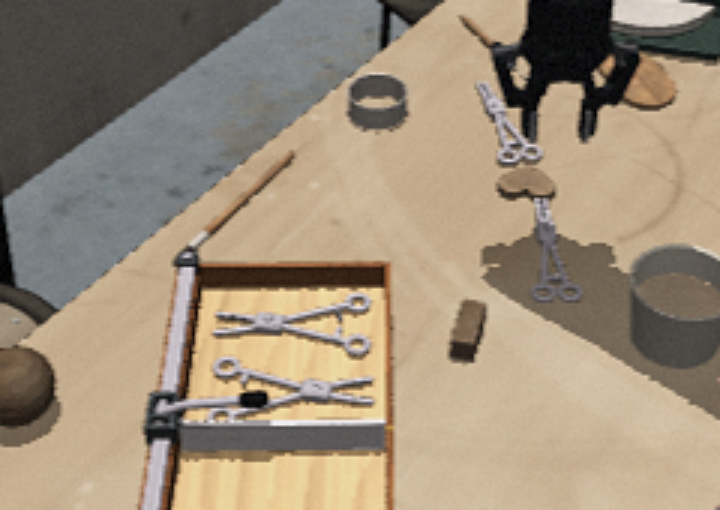

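D also lies open and flat in the right bay, block at crop (318,390). C is unmoved at crop (545,235). Grasping C.

>>> arm_command --plan '[{"dp": [0,0,40],"spin": 0},{"dp": [0,0,40],"spin": 0},{"dp": [0,0,30],"spin": 0},{"dp": [0,0,9],"spin": 0},{"dp": [0,0,0],"spin": 0}]'

```text
clock: 32.8
position: [0.4676, -0.1445, 0.1809]
ee_rot: [0.45, 0.893, 0.0, -0.001]
ft_force: [-0.5, 0.5, 0.5]
grip_width: 0.499
grasp_force: 0.0
```

>>> arm_command --plan '[{"dp": [0,0,0],"spin": 0},{"dp": [0,0,0],"spin": 0},{"dp": [0,0,0],"spin": 0},{"dp": [0,0,0],"spin": 0},{"dp": [0,0,0],"spin": 0}]' --grip 1 --newtons 60

```text
clock: 33.3
position: [0.4687, -0.1448, 0.1836]
ee_rot: [0.449, 0.893, -0.0, 0.001]
ft_force: [-0.9, 0.6, 6.2]
grip_width: 0.195
grasp_force: 58.7
```

>>> arm_command --plan '[{"dp": [0,0,-20],"spin": 0},{"dp": [0,0,-40],"spin": 0},{"dp": [0,0,-50],"spin": 0},{"dp": [0,0,0],"spin": 0},{"dp": [0,0,0],"spin": 0}]'

```text
clock: 33.8
position: [0.4683, -0.1449, 0.2937]
ee_rot: [0.449, 0.893, -0.0, 0.002]
ft_force: [0.1, 0.1, -1.7]
grip_width: 0.19
grasp_force: 58.7
```

```bash
python3 - <<'E'
from h import *
o=manip.get_obs();print(o['joint_pos'],o['position'],o['grip_width']*85); go(*T(.022,.145),.616,.19)
E
```

```text
[ 0.88723051  0.20476827 -0.7390627   1.91387998  0.15860273  1.07685244
  0.72274964] [ 0.46831386 -0.14489005  0.29374584] 16.14654575376829
tool x,y mm [414.8 280.8] down mm 103.7 spin -1.548 psi 2.21 clock 33.8
```

>>> arm_command --plan '[{"dp": [38,25,0],"spin": 0},{"dp": [38,25,0],"spin": 0},{"dp": [38,25,0],"spin": 0},{"dp": [38,25,0],"spin": 0},{"dp": [38,25,0],"spin": 0}]'

```text
clock: 34.3
position: [0.4539, 0.0838, 0.2911]
ee_rot: [0.449, 0.894, -0.0, -0.0]
ft_force: [1.2, -0.1, -0.9]
grip_width: 0.188
grasp_force: 58.7
```

>>> arm_command --plan '[{"dp": [38,26,0],"spin": 0},{"dp": [38,26,0],"spin": 0},{"dp": [38,26,0],"spin": 0},{"dp": [37,26,0],"spin": 0},{"dp": [37,26,0],"spin": 0}]'

```text
clock: 34.8
position: [0.4463, 0.3121, 0.2907]
ee_rot: [0.449, 0.893, -0.001, -0.0]
ft_force: [0.8, -0.3, 0.0]
grip_width: 0.195
grasp_force: 58.8
```

>>> arm_command --plan '[{"dp": [37,26,0],"spin": 0},{"dp": [0,0,0],"spin": -0.148},{"dp": [0,0,0],"spin": -0.15},{"dp": [0,0,0],"spin": -0.15},{"dp": [0,0,0],"spin": -0.15}]'

```text
clock: 35.3
position: [0.4451, 0.3558, 0.2906]
ee_rot: [0.162, 0.987, -0.001, -0.001]
ft_force: [-0.1, -0.4, -0.6]
grip_width: 0.192
grasp_force: 58.8
```

>>> arm_command --plan '[{"dp": [0,0,0],"spin": -0.15},{"dp": [0,0,0],"spin": -0.15},{"dp": [0,0,0],"spin": -0.15},{"dp": [0,0,0],"spin": -0.15},{"dp": [0,0,0],"spin": -0.15}]'

```text
clock: 35.8
position: [0.4453, 0.3556, 0.2907]
ee_rot: [-0.21, 0.978, -0.0, -0.001]
ft_force: [-0.6, -0.3, -0.8]
grip_width: 0.194
grasp_force: 58.8
```

>>> arm_command --plan '[{"dp": [0,0,0],"spin": -0.15},{"dp": [0,0,0],"spin": -0.05},{"dp": [0,0,0],"spin": 0},{"dp": [0,0,0],"spin": 0},{"dp": [0,0,0],"spin": 0}]'

```text
clock: 36.3
position: [0.4454, 0.3559, 0.2914]
ee_rot: [-0.303, 0.953, -0.0, -0.0]
ft_force: [0.3, 0.5, -1.5]
grip_width: 0.193
grasp_force: 58.8
```

```bash
python3 - <<'E'
from h import *
o=manip.get_obs();print(o['joint_pos'],o['position'],o['grip_width']*85); go(*T(.022,.145),.616,.19)
im=snap('scene','s10'); cv2.imwrite('pics/s10c.png',cv2.resize(im[150:400,150:400],None,fx=2,fy=2))
E
```

```text
[ 0.17929306  0.63517028 -1.23776432  1.69986099  0.62733443  1.27083132
  0.98955191] [0.44540843 0.35588582 0.29139747] 16.411605762736777
tool x,y mm [-0.4 -0.7] down mm 101.4 spin -0.0 psi -2.526 clock 36.3
```

View pics/s10c.png

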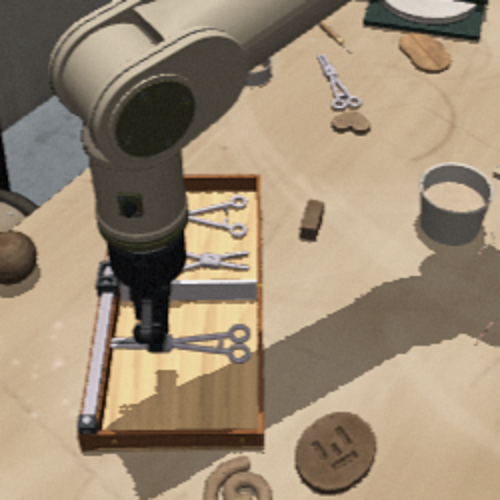

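C is held shut over the left bay, with clear floor below. Lowering.

>>> arm_command --plan '[{"dp": [0,0,30],"spin": 0},{"dp": [0,0,35],"spin": 0},{"dp": [0,0,20],"spin": 0},{"dp": [0,0,10],"spin": 0},{"dp": [0,0,5],"spin": 0}]'

```text
clock: 36.85
position: [0.4455, 0.3561, 0.1914]
ee_rot: [-0.304, 0.953, 0.0, -0.0]
ft_force: [0.4, 0.8, 0.5]
grip_width: 0.19
grasp_force: 58.8
```

>>> arm_command --plan '[{"dp": [0,0,0],"spin": 0},{"dp": [0,0,0],"spin": 0},{"dp": [0,0,0],"spin": 0},{"dp": [0,0,0],"spin": 0},{"dp": [0,0,0],"spin": 0}]' --grip 0

```text
clock: 37.35
position: [0.4456, 0.356, 0.1921]
ee_rot: [-0.304, 0.953, 0.0, 0.0]
ft_force: [-0.3, 0.1, -0.2]
grip_width: 0.5
grasp_force: 0.0
```

>>> arm_command --plan '[{"dp": [0,0,-20],"spin": 0},{"dp": [0,0,-40],"spin": 0},{"dp": [0,0,-50],"spin": 0},{"dp": [0,0,0],"spin": 0},{"dp": [0,0,0],"spin": 0}]'

```text
clock: 37.85
position: [0.4455, 0.3563, 0.3039]
ee_rot: [-0.304, 0.953, 0.0, 0.001]
ft_force: [0.3, -0.5, -1.3]
grip_width: 0.499
grasp_force: 0.0
```

```bash
python3 - <<'E'
from h import *
o=manip.get_obs();print(o['joint_pos'],o['position'],o['grip_width']*85); go(.619,-.295,-.714,.18)
snap('top','t11')
print([(np.round(d['position'],3).tolist(),round(d['score'],2)) for d in finder.find_in('top','forceps_1')])
E
```

```text
[ 0.18628339  0.62154125 -1.24886502  1.68813885  0.61480011  1.28682952
  0.99904905] [0.44553922 0.35627323 0.30391326] 42.429626116774664
tool x,y mm [ 235.4 -631.5] down mm 123.9 spin 1.331 psi -2.524 clock 37.85
[([0.587, 0.102, 0.012], 0.87), ([0.592, -0.27, 0.01], 0.86), ([0.556, 0.176, 0.014], 0.69)]
```

>>> arm_command --plan '[{"dp": [17,-45,0],"spin": 0},{"dp": [17,-45,0],"spin": 0},{"dp": [17,-45,0],"spin": 0},{"dp": [17,-45,0],"spin": 0},{"dp": [17,-45,0],"spin": 0}]'

```text
clock: 38.45
position: [0.5062, 0.1211, 0.3008]
ee_rot: [-0.304, 0.953, 0.0, -0.001]
ft_force: [0.9, 0.2, 0.1]
grip_width: 0.496
grasp_force: 0.0
```

>>> arm_command --plan '[{"dp": [17,-45,0],"spin": 0},{"dp": [17,-45,0],"spin": 0},{"dp": [17,-45,0],"spin": 0},{"dp": [17,-45,0],"spin": 0},{"dp": [17,-45,0],"spin": 0}]'

```text
clock: 38.95
position: [0.5671, -0.1116, 0.3007]
ee_rot: [-0.304, 0.953, 0.0, -0.001]
ft_force: [0.4, 0.3, 0.2]
grip_width: 0.497
grasp_force: 0.0
```

>>> arm_command --plan '[{"dp": [17,-45,0],"spin": 0},{"dp": [16,-45,0],"spin": 0},{"dp": [16,-45,0],"spin": 0},{"dp": [16,-46,0],"spin": 0},{"dp": [0,0,0],"spin": 0.148}]'

```text
clock: 39.45
position: [0.6184, -0.3028, 0.2988]
ee_rot: [-0.229, 0.974, 0.0, -0.001]
ft_force: [-0.9, 0.7, -1.3]
grip_width: 0.498
grasp_force: 0.0
```

>>> arm_command --plan '[{"dp": [0,0,0],"spin": 0.148},{"dp": [0,0,0],"spin": 0.148},{"dp": [0,0,0],"spin": 0.148},{"dp": [0,0,0],"spin": 0.148},{"dp": [0,0,0],"spin": 0.148}]'

```text
clock: 39.95
position: [0.6188, -0.2945, 0.3003]
ee_rot: [0.138, 0.99, 0.0, -0.001]
ft_force: [-0.2, -0.3, 1.5]
grip_width: 0.496
grasp_force: 0.0
```

>>> arm_command --plan '[{"dp": [0,0,0],"spin": 0.148},{"dp": [0,0,0],"spin": 0.148},{"dp": [0,0,0],"spin": 0.147},{"dp": [0,0,0],"spin": 0},{"dp": [0,0,0],"spin": 0}]'

```text
clock: 40.45
position: [0.6189, -0.2945, 0.3009]
ee_rot: [0.347, 0.938, -0.0, -0.001]
ft_force: [-0.3, -0.2, 1.0]
grip_width: 0.499
grasp_force: 0.0
```

```bash
python3 - <<'E'
from h import *
o=manip.get_obs();print(o['joint_pos'],o['position'],o['grip_width']*85); go(.619,-.295,-.714,.18)
im=snap('scene','s12'); cv2.imwrite('pics/s12c.png',cv2.resize(im[150:400,150:400],None,fx=2.4,fy=2.4))
print([(np.round(d['position'],3).tolist(),round(d['score'],2)) for d in finder.find_in('scene','forceps_1')])
E
```

```text
[ 0.98062927  0.71860967 -0.9360771   1.36720147  0.57588373  1.3399304
  0.89765574] [ 0.61890429 -0.2944944   0.30094474] 42.41217467454832
tool x,y mm [-0.4 -0.3] down mm 120.9 spin 0.005 psi 2.433 clock 40.45
[([0.542, 0.176, 0.012], 0.87), ([0.423, 0.336, 0.016], 0.72), ([0.586, -0.26, 0.008], 0.68), ([0.584, 0.096, 0.016], 0.59)]
```

View pics/s12c.png

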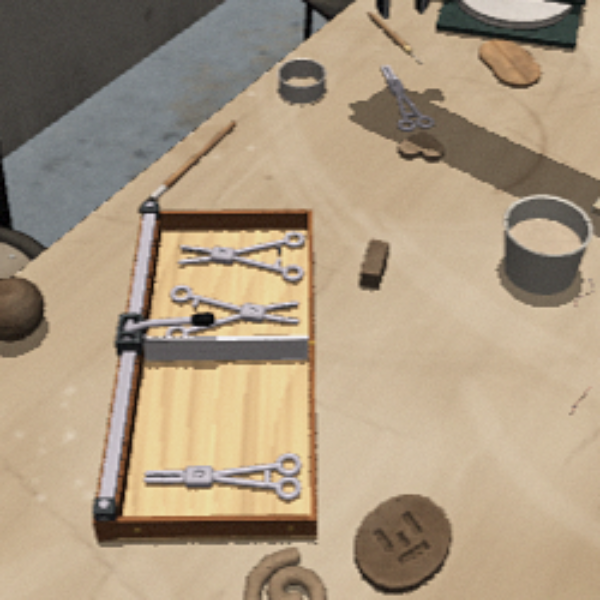

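Three forceps are placed flat. B is below the gripper, shut. Grasping B.

>>> arm_command --plan '[{"dp": [0,0,40],"spin": 0},{"dp": [0,0,40],"spin": 0},{"dp": [0,0,30],"spin": 0},{"dp": [0,0,10],"spin": 0},{"dp": [0,0,0],"spin": 0}]'

```text
clock: 41.05
position: [0.6187, -0.2945, 0.1805]
ee_rot: [0.349, 0.937, 0.0, -0.001]
ft_force: [0.3, 0.4, -0.4]
grip_width: 0.501
grasp_force: 0.0
```

>>> arm_command --plan '[{"dp": [0,0,0],"spin": 0},{"dp": [0,0,0],"spin": 0},{"dp": [0,0,0],"spin": 0},{"dp": [0,0,0],"spin": 0},{"dp": [0,0,0],"spin": 0}]' --grip 1 --newtons 60

```text
clock: 41.55
position: [0.6198, -0.2947, 0.1841]
ee_rot: [0.349, 0.937, -0.0, 0.002]
ft_force: [-1.2, -0.4, 7.1]
grip_width: 0.185
grasp_force: 58.6
```

>>> arm_command --plan '[{"dp": [0,0,-20],"spin": 0},{"dp": [0,0,-40],"spin": 0},{"dp": [0,0,-50],"spin": 0},{"dp": [0,0,0],"spin": 0},{"dp": [0,0,0],"spin": 0}]'

```text
clock: 42.05
position: [0.6194, -0.2945, 0.2948]
ee_rot: [0.349, 0.937, -0.0, 0.002]
ft_force: [-0.5, -0.1, -1.7]
grip_width: 0.186
grasp_force: 58.7
```

```bash
python3 - <<'E'
from h import *
o=manip.get_obs();print(o['joint_pos'],o['position'],o['grip_width']*85); go(*T(.022,.065),.616,.19)
E
```

```text
[ 0.98008483  0.72277059 -0.93293797  1.37455732  0.58130434  1.32487911
  0.88960094] [ 0.61940192 -0.29454401  0.29479032] 15.849940464672118
tool x,y mm [478.9 358.9] down mm 104.8 spin -1.33 psi 2.428 clock 42.05
```

>>> arm_command --plan '[{"dp": [37,28,0],"spin": 0},{"dp": [37,28,0],"spin": 0},{"dp": [37,28,0],"spin": 0},{"dp": [37,28,0],"spin": 0},{"dp": [37,28,0],"spin": 0}]'

```text
clock: 42.55
position: [0.5697, -0.0662, 0.2912]
ee_rot: [0.349, 0.937, -0.0, -0.001]
ft_force: [0.6, 1.0, -1.4]
grip_width: 0.19
grasp_force: 58.8
```

>>> arm_command --plan '[{"dp": [37,28,0],"spin": 0},{"dp": [37,28,0],"spin": 0},{"dp": [37,28,0],"spin": 0},{"dp": [37,27,0],"spin": 0},{"dp": [37,27,0],"spin": 0}]'

```text
clock: 43.05
position: [0.5203, 0.1591, 0.2913]
ee_rot: [0.349, 0.937, -0.001, -0.0]
ft_force: [0.3, -0.6, -1.7]
grip_width: 0.183
grasp_force: 58.8
```

>>> arm_command --plan '[{"dp": [37,27,0],"spin": 0},{"dp": [36,27,0],"spin": 0},{"dp": [36,27,0],"spin": 0},{"dp": [0,0,0],"spin": -0.148},{"dp": [0,0,0],"spin": -0.148}]'

```text
clock: 43.55
position: [0.4905, 0.2923, 0.2913]
ee_rot: [0.202, 0.979, -0.0, -0.0]
ft_force: [0.9, 0.1, -1.8]
grip_width: 0.19
grasp_force: 58.8
```

>>> arm_command --plan '[{"dp": [0,0,0],"spin": -0.148},{"dp": [0,0,0],"spin": -0.148},{"dp": [0,0,0],"spin": -0.148},{"dp": [0,0,0],"spin": -0.148},{"dp": [0,0,0],"spin": -0.148}]'

```text
clock: 44.05
position: [0.4918, 0.29, 0.2911]
ee_rot: [-0.163, 0.987, -0.0, -0.001]
ft_force: [-0.6, 0.1, -0.4]
grip_width: 0.188
grasp_force: 58.9
```

>>> arm_command --plan '[{"dp": [0,0,0],"spin": -0.148},{"dp": [0,0,0],"spin": -0.146},{"dp": [0,0,0],"spin": 0},{"dp": [0,0,0],"spin": 0},{"dp": [0,0,0],"spin": 0}]'

```text
clock: 44.55
position: [0.4919, 0.2902, 0.2915]
ee_rot: [-0.302, 0.953, -0.0, -0.0]
ft_force: [0.7, -0.2, -1.0]
grip_width: 0.189
grasp_force: 58.8
```

```bash
python3 - <<'E'
from h import *
o=manip.get_obs();print(o['joint_pos'],o['position'],o['grip_width']*85); go(*T(.022,.065),.616,.19)
im=snap('scene','s13')
print([(np.round(d['position'],3).tolist(),round(d['score'],2)) for d in finder.find_in('scene','forceps_1')])
E
```

```text
[ 0.36090379  0.71499367 -1.33433437  1.69550898  0.71777923  1.32239495
  1.07092526] [0.49192784 0.29024951 0.29154505] 16.08503764600173
tool x,y mm [-0.4 -0.3] down mm 101.5 spin -0.003 psi -2.529 clock 44.55
[([0.423, 0.338, 0.019], 0.76), ([0.565, 0.089, 0.017], 0.73), ([0.571, 0.065, 0.017], 0.71), ([0.45, 0.267, 0.112], 0.64), ([0.527, 0.165, 0.016], 0.54)]
```

>>> arm_command --plan '[{"dp": [0,0,30],"spin": 0},{"dp": [0,0,35],"spin": 0},{"dp": [0,0,20],"spin": 0},{"dp": [0,0,10],"spin": 0},{"dp": [0,0,5],"spin": 0}]'

```text
clock: 45.15
position: [0.492, 0.2905, 0.1914]
ee_rot: [-0.303, 0.953, 0.0, -0.0]
ft_force: [0.0, -0.3, 0.3]
grip_width: 0.187
grasp_force: 58.9
```

>>> arm_command --plan '[{"dp": [0,0,0],"spin": 0},{"dp": [0,0,0],"spin": 0},{"dp": [0,0,0],"spin": 0},{"dp": [0,0,0],"spin": 0},{"dp": [0,0,0],"spin": 0}]' --grip 0

```text
clock: 45.65
position: [0.4922, 0.2903, 0.1921]
ee_rot: [-0.303, 0.953, -0.0, 0.0]
ft_force: [-0.8, -0.6, 0.3]
grip_width: 0.498
grasp_force: 0.0
```

>>> arm_command --plan '[{"dp": [0,0,-20],"spin": 0},{"dp": [0,0,-40],"spin": 0},{"dp": [0,0,-50],"spin": 0},{"dp": [0,0,0],"spin": 0},{"dp": [0,0,0],"spin": 0}]'

```text
clock: 46.15
position: [0.4921, 0.2906, 0.3039]
ee_rot: [-0.303, 0.953, -0.0, 0.001]
ft_force: [-0.1, -0.5, -1.3]
grip_width: 0.5
grasp_force: 0.0
```

>>> arm_command --plan '[{"dp": [20,-44,0],"spin": 0},{"dp": [20,-44,0],"spin": 0},{"dp": [20,-44,0],"spin": 0},{"dp": [20,-44,0],"spin": 0},{"dp": [20,-44,0],"spin": 0}]'

```text
clock: 46.65
position: [0.5373, 0.0508, 0.3012]
ee_rot: [-0.303, 0.953, -0.0, -0.001]
ft_force: [1.4, -0.1, -0.0]
grip_width: 0.501
grasp_force: 0.0
```

>>> arm_command --plan '[{"dp": [20,-44,0],"spin": 0},{"dp": [20,-44,0],"spin": 0},{"dp": [20,-44,0],"spin": 0},{"dp": [20,-44,0],"spin": 0},{"dp": [0,0,0],"spin": 0}]'

```text
clock: 47.15
position: [0.5742, -0.145, 0.3001]
ee_rot: [-0.298, 0.955, -0.0, -0.001]
ft_force: [-0.1, 0.6, -0.3]
grip_width: 0.495
grasp_force: 0.0
```

```bash
python3 - <<'E'
from h import *
o=manip.get_obs();print(o['position'])
im=snap('scene','s14'); cv2.imwrite('pics/s14c.png',cv2.resize(im[150:400,150:400],None,fx=2.4,fy=2.4))
print([(np.round(d['position'],3).tolist(),round(d['score'],2)) for d in finder.find_in('scene','forceps_1')])
E
```

```text
[ 0.57420932 -0.14495652  0.30007738]
[([0.465, 0.273, 0.015], 0.94), ([0.422, 0.336, 0.016], 0.85), ([0.582, 0.096, 0.016], 0.74), ([0.544, 0.175, 0.012], 0.72)]
```

View pics/s14c.png

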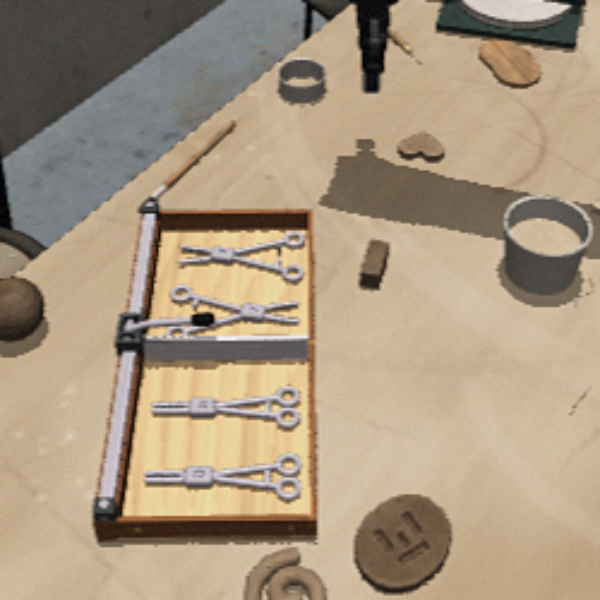

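All four forceps are in the right bays and lying flat. The lever is down on the line and the peg is on the bench.

```bash
python3 -c "
from workcell import manip; print(manip.hand_in())"
```

```text
the job is handed in; nothing more can be done
None
```

The job is handed in, though the hand-in returned no verdict: the clay peg is on the bench, the divider is locked on the brass line (about 1 mm off by my measurement), and all four forceps I found lie flat in the tray, two shut in the left bay and two open in the right.

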